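# Set a thickness gauge's screw to its setting blade by feel

## Task

Set the bench thickness gauge to its 4 mm setting blade, which already lies loose in the gap with its orange grip sticking out: turn the black knurled screw clockwise until the blade just drags, so that a light pull still slides it but it is neither loose nor pinched hard, and let go of the screw. Then draw the blade straight out against that light drag, and do not touch the screw any more. Lay the blade in the rubber-lined tray without dropping it, and leave the specimens and the caliper where they are.

Things in the scene. Friction and masses are not known exactly. Their poses are not given: they have to be found in the camera images.
- gauge: bench thickness gauge, grey cast C-frame, fixed (base 176 x 92 x 14 mm, frame 108 mm high, arm 40 mm wide). Origin on the bench right below the screw's vertical axis; z up; the open throat with the blade's grip sticking out faces its -x, the column stands 54 to 94 mm along +x. A 30 mm steel bush round the spindle reaches 114 mm above the bench.
- anvil: flat ground steel bar in the gauge's throat, 106 x 28 mm, fixed: the lower face of the gap. Origin on its top face, below the screw's axis; axes as the gauge's; the top face reaches from x = -62 to x = +44 mm. It lies 48 mm above the bench, give or take 0.6 mm.
- spindle: steel spindle with a flat sprung foot of 18 mm diameter, the upper face of the gap; slides straight down and up, does not turn, and carries the screw's knob. Origin at the centre of the foot's underside, z up. At the start the foot stands 0.6 to 2.4 mm above the blade. Once it bears on the blade, its load grows by about 12 N per rad of further turning (0.2 N per degree).
- knob (a point): middle of the screw's black knurled knob, on its axis (knob 33 mm diameter, sides 30 mm tall, this point half-way up, about 139 mm above the bench; white line on top). Clockwise from above lowers the foot by 4 mm per full turn (0.64 mm per rad), and the knob with it. It turns stiffly (0.04 N m) and stays where it is left.
- blade: 4 mm setting blade, loose, about 90 g: steel strip 20 wide, 4 mm thick, with an orange plastic grip 50 long, 18 wide, 22 mm tall. Origin at the centre of the grip, at the strip's mid-thickness; x along the strip to the tip. It lies flat on the anvil along the gauge's x, tip about 37 mm beyond the screw's axis, grip centre 96 to 101 mm in front of it, clear at its sides and below.
- blade_tip (a point): middle of the free end of the blade's strip, 135 mm from the blade's origin. The strip slides with a friction of 0.5 to 0.7 on both its faces, so its drag is about 1.2 times the foot's load plus 0.5 N; at a good setting, in the middle of the allowed range, the foot's load is about 4.5 N and the drag about 6 N.
- tray: shallow aluminium tray with a black rubber liner on the bench, fixed, 215 x 95 mm outside, rim 18 mm high, walls 3 mm, liner top 6 mm above the bench. Origin at the centre of its underside; x along its length. The blade lies in it either way round.
- specimen_copper: copper-coloured flat tensile specimen, 150 x 20 x 4 mm, loose on the bench near the gauge; not to be moved
- specimen_black: black flat tensile specimen, 150 x 20 x 4 mm, loose on the bench near the gauge; not to be moved. Behind it stands a tall pale instrument case, 0.44 m high, its near face at x = 0.56 m from y = 0.16 to 0.40 m: keep the arm clear of it.
- caliper: digital caliper, 236 x 66 x 14 mm, loose on the bench to the right of the tray; not to be moved

How it is judged:
By the outcome, as a careful person would: the job done as asked, in the order asked, and still so for the second after the job is handed in, with the robot touching nothing.
It also fails if it takes over 72 s, if anything falls off the work surface, if the arm or the gripper's body presses on something with over 40 N, if the wrist force passes 120 N, or if a joint passes its speed limit or range.

## Robot

A 6-joint arm with a two-finger parallel gripper is mounted at the origin on a cart in front of the work surface, level with it; the furniture and walls round the work are solid. World frame = base frame: x ahead of the robot, y to its left, z up, the work surface at z = 0. Lengths are in m, angles in degrees, forces in N, time in s.
With the tool pointing down it reaches from about 0.4 to 0.825 m from the base axis. Payload 7 kg.
Tool frame: the origin (TCP) lies at the very end of the fingers, on their centre line; the grasp point (between the pads) lies 19 mm behind it; z points along the fingers, y is the direction in which the jaws open and shut (so a half turn about z gives the same grasp; the last joint's range is limited). The gripper opens to 88 mm and grips with 3 to 60 N. Pads are 19 mm wide; open, the fingers measure 130 mm over their backs; the gripper's body (78 mm by 193 mm) begins 47 mm behind the grasp point.
Start: joints at [89.101, 20.546, 0.682, 0, -70.136, -16.507], TCP at [0.202, 0.644, 0.19] pointing down, gripper open.
Joint ranges: [-176.03, 176.03], [-82.01, 121.73], [-58.28, 71.71], [-173.87, 95.51], [-174.79, -0.11], [-173.66, 173.66]. Speed limits (degrees/s): [136.94, 136.94, 172.46, 180, 180, 180].

## Interface

Orientations are given as [roll, pitch, yaw] about the fixed x, y, z axes, in that order (R = Rz(yaw) Ry(pitch) Rx(roll)).
In Python, from plant import telemetry, snapshot, calibration, workorder gives the robot as it stands. The module is installed in compiled form; this text tells all that it offers.
- The arm moves only by the tool step_arm, never from a script. Its argument "plan" is text: rows parted by semicolons, each of 7 numbers parted by spaces: the finger opening in cm, from 0 to 8.76, then the shift along the tool's x, y, z in cm, then the turn, a rotation vector about the tool's x, y, z in degrees. A call has 1 to 12 rows; each row shifts and turns the commanded pose from where the row before left it, along the tool's axes as they then stand; what a row does not reach is not made up. A row lasts 1/12 s, in which the tool goes at most 41.7 mm and 7.16 degrees, less where a joint would pass 70% of its speed; a pose out of reach is approached as far as the arm can. A call with a gripper value outside its range is refused whole. The fingers move at their own pace and stop on an object; the grip force is fixed at half the most. Time passes only in rows, so rows that do not move let the fingers close. It gives the time, the measured TCP pose, the force and the opening at its end, in the units of the state.
- telemetry.get_obs(): the state, without advancing time (a new reading comes with each control period).
- snapshot(name): name is "scene" or "top" or "wrist"; returns the picture (384x512x3 uint8, blue, green, red); there is no depth.
- calibration(name): a dict with "K" (3x3 intrinsics, pixels), "camera_from_world" (4x4, takes a point from world to camera coordinates). Camera axes: x right, y up, looking along -z (the intrinsics and any distortion apply to the point x, -y, -z); pixel columns grow to the right and rows downward; lengths in m; the calibration is good to about 2 mm. A picture is of the moment at which its call begins: read the wrist's pose just before it. calibration takes no time and is no camera call; for the wrist camera it gives the pose at the moment of the call.
- workorder.close_job(): hands the job in, once; it reports no verdict.
The state is a dict: "clock": time; "joint_pos": joint angles; "qvel": joint speeds; "tau": joint torques, N m; "tool_pos": TCP position; "orientation": TCP orientation; "force": force on the tool from outside, world axes, zero at the start; "moment": the same for the moment, N m; "opening": finger opening in m.
Only numpy, scipy, OpenCV 4.12 (cv2) and the standard library are available. Lean on these libraries where they do the work, as an engineer would, in place of code of your own. Each camera call takes 0.05 s, during which the arm holds its last target.

## Working session

There is one attempt and no reset: what is moved stays moved. The work goes in short steps, Python scripts to look and compute and a tool call to move; the robot and the scene stay as the last step left them, time stands still between calls to the robot, and variables do not carry over. Pictures are saved under pics/ and viewed, and the job is handed in when it is done.

Besides the shell and the picture viewer there is one more tool, called after "Call:" as name(argument=value, ...) on one line, values as JSON. step_arm: Moves the arm, as the interface text tells. Its arguments: {"type":"object","properties":{"plan":{"type":"string"}},"required":["plan"]}

```bash
mkdir -p pics; ls
python3 - <<'E'
from plant import telemetry, snapshot, calibration
import cv2,numpy as np
print(telemetry.get_obs())
for n in ["scene","top","wrist"]:
    c=calibration(n); print(n,c)
    cv2.imwrite(f"pics/{n}0.png",snapshot(n))
E
```

```text
pics
{'clock': 0.0, 'joint_pos': array([ 8.91012784e+01,  2.05925158e+01,  6.32023503e-01, -2.01058946e-02,
       -7.01353572e+01, -1.65070339e+01]), 'qvel': array([-0.04973039, -0.12237209,  0.08266347,  0.13223506,  0.08459467,
        0.09953579]), 'tau': array([-4.48739020e-04, -5.82718492e+01,  2.93047822e+01,  6.99728340e+00,
        6.86799089e-03, -1.69589175e-04]), 'tool_pos': array([0.2017818 , 0.64354204, 0.18859729]), 'orientation': array([ 1.79902730e+02, -9.11510026e-03, -1.74125955e+01]), 'force': array([ 0.51375207, -0.09873876,  0.04433289]), 'moment': array([ 0.00259108, -0.05249352,  0.01515263]), 'opening': 0.08758635132983052}
scene {'K': array([[380.3158713 ,   0.        , 262.0962856 ],
       [  0.        , 380.3158713 , 196.95527943],
       [  0.        ,   0.        ,   1.        ]]), 'camera_from_world': array([[ 0.56716339, -0.82351503,  0.01219352, -0.39074755],
       [ 0.40627974,  0.29262612,  0.86562505, -0.2394481 ],
       [-0.71642338, -0.48599686,  0.5005443 , -0.91030291],
       [ 0.        ,  0.        ,  0.        ,  1.        ]])}
top {'K':
[... 156 characters left out ...]
'camera_from_world': array([[-0.01491685, -0.99988568,  0.00247454, -0.18089503],
       [ 0.99440868, -0.0145763 ,  0.10458919, -0.47638993],
       [-0.10454116,  0.00402084,  0.99451243, -1.50474765],
       [ 0.        ,  0.        ,  0.        ,  1.        ]])}
wrist {'K': array([[297.16270555,   0.        , 256.69205294],
       [  0.        , 297.16270555, 190.73645744],
       [  0.        ,   0.        ,   1.        ]]), 'camera_from_world': array([[-0.29894533, -0.95426927,  0.00136283,  0.67406232],
       [ 0.90709531, -0.28460997, -0.31012136,  0.03921792],
       [ 0.29632716, -0.09147311,  0.950696  , -0.39299966],
       [ 0.        ,  0.        ,  0.        ,  1.        ]])}
```

View pics/scene0.png

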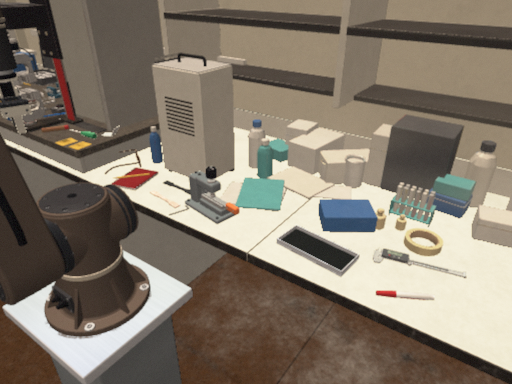

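View pics/top0.png

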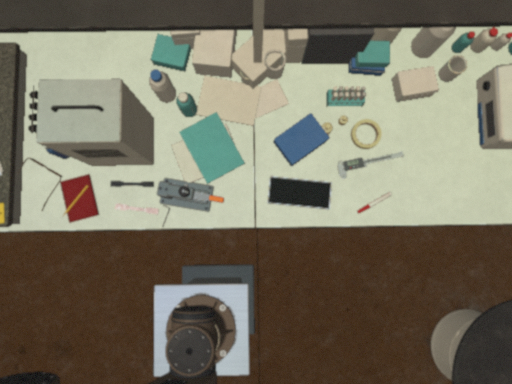

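View pics/wrist0.png

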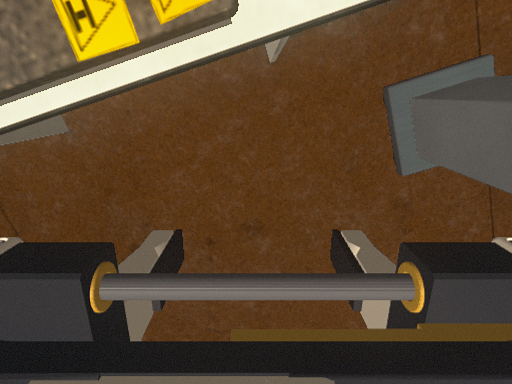

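The top view shows the gauge near (187,193) with its orange grip pointing right (215,199). The tray is at (300,193), the specimens are left of the gauge at (132,184) and (137,210), and the caliper is at (370,162). I'll enlarge.

Run:
```python
import cv2
t=cv2.imread("pics/top0.png"); s=cv2.imread("pics/scene0.png")
cv2.imwrite("pics/top_c.png",cv2.resize(t[165:230,100:240],None,fx=5.7,fy=5.7,interpolation=cv2.INTER_CUBIC))
cv2.imwrite("pics/top_t.png",cv2.resize(t[145:225,255:415],None,fx=5,fy=5,interpolation=cv2.INTER_CUBIC))
cv2.imwrite("pics/sc_c.png",cv2.resize(s[155:235,140:260],None,fx=6.5,fy=6.5,interpolation=cv2.INTER_CUBIC))
```

```text
(no output)
```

View pics/top_c.png

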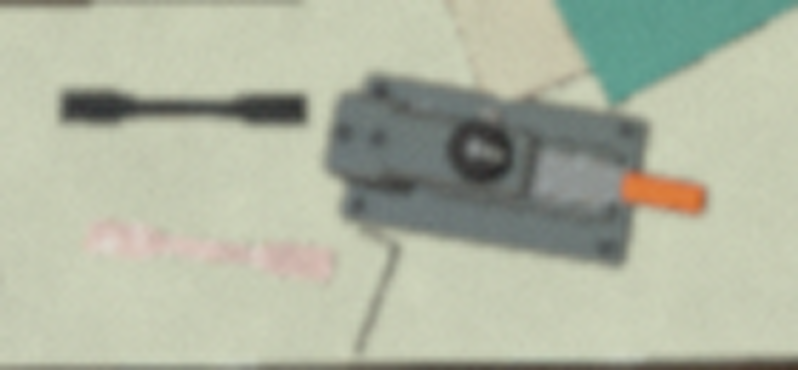

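View pics/top_t.png

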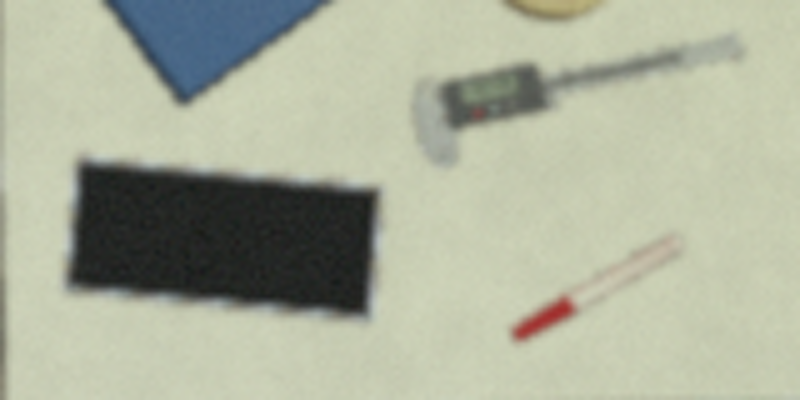

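View pics/sc_c.png

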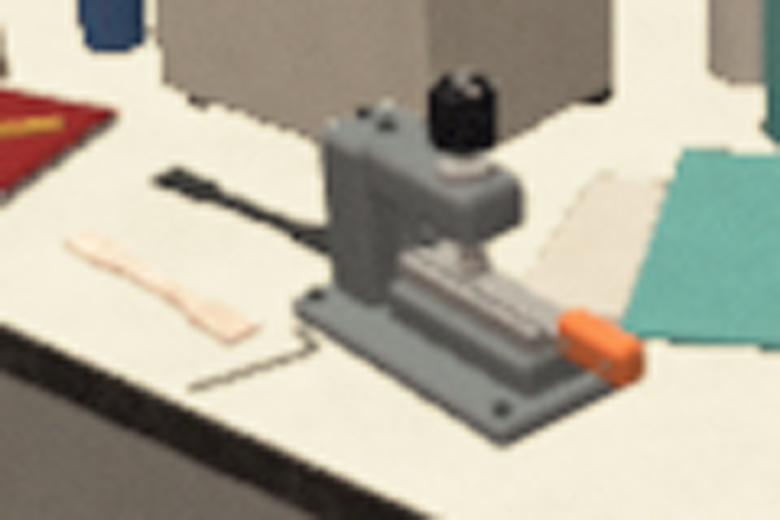

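```bash
cat > h.py <<'E'
import numpy as np, cv2
from plant import telemetry, snapshot, calibration, workorder
def ray(c,u,v):
    K=c["K"];M=c["camera_from_world"]
    d=np.array([(u-K[0,2])/K[0,0],-(v-K[1,2])/K[1,1],-1.0])
    R=M[:3,:3]; return -R.T@M[:3,3], R.T@d
def atz(c,u,v,z):
    o,d=ray(c,u,v); return o+d*(z-o[2])/d[2]
def proj(c,p):
    M=c["camera_from_world"];q=M[:3,:3]@np.asarray(p)+M[:3,3];K=c["K"]
    return K[0,0]*q[0]/-q[2]+K[0,2], K[1,1]*-q[1]/-q[2]+K[1,2]
E
python3 - <<'E'
from h import *
np.set_printoptions(precision=4,suppress=True)
c=calibration("top")
f=lambda l,s,o,z:np.array([atz(c,(x+.5)/s-.5+o[0],(y+.5)/s-.5+o[1],z)[:2] for x,y in l])
b=f([(648,122),(622,265),(342,215),(372,75)],5.7,(100,165),.014)
print("base",b,"c",b.mean(0)); 
d=(b[0]+b[1]-b[2]-b[3])/2; print(np.linalg.norm(d),np.degrees(np.arctan2(-d[1],-d[0])), np.linalg.norm((b[0]-b[1])))
print("knob",f([(482,150)],5.7,(100,165),.154))
print("grip ends",f([(622,187),(706,197)],5.7,(100,165),.062))
t=f([(80,158),(380,185),(368,318),(70,288)],5,(255,145),.018)
d=(t[1]+t[2]-t[3]-t[0])/2;print("tray",t,t.mean(0),np.linalg.norm(d),np.degrees(np.arctan2(d[1],d[0])))
sp=f([(60,105),(306,110),(85,235),(333,265)],5.7,(100,165),.004);print("spec",sp)
print("calip",f([(415,120),(745,40)],5,(255,145),.01))
s=calibration("scene")
g=lambda x,y,z:atz(s,(x+.5)/6.5-.5+140,(y+.5)/6.5-.5+155,z)
print("scene knob top",g(463,90,.154), "grip end top centre",g(615,340,.061))
E
```

```text
base [[ 0.4833 -0.0448]
 [ 0.3969 -0.0287]
 [ 0.4296  0.1401]
 [ 0.5145  0.1225]] c [0.4561 0.0473]
0.17105527500020695 79.2477428763526 0.08791510161574692
knob [[0.4537 0.034 ]]
grip ends [[ 0.4399 -0.0337]
 [ 0.4333 -0.0828]]
tray [[ 0.514  -0.2433]
 [ 0.4922 -0.45  ]
 [ 0.4005 -0.4387]
 [ 0.4241 -0.2347]] [ 0.4577 -0.3417] 0.20660094312694113 -96.31287706047671
spec [[0.5001 0.3146]
 [0.4948 0.1646]
 [0.4204 0.2979]
 [0.4    0.1474]]
calip [[ 0.5383 -0.4772]
 [ 0.5914 -0.7099]]
scene knob top [0.4544 0.0331 0.154 ] grip end top centre [ 0.4357 -0.0704  0.061 ]
```

```bash
cat >> h.py <<'E'
from scipy.spatial.transform import Rotation as Ro
def rot(o): return Ro.from_euler("xyz",o,degrees=True).as_matrix()
def to(x,y,z,yaw=None,verbose=True):
    s=telemetry.get_obs(); R=rot(s["orientation"]); d=R.T@(np.array([x,y,z])-s["tool_pos"])*100
    r=None
    if yaw is not None:
        r=Ro.from_matrix(R.T@rot([180,0,yaw])).as_rotvec(degrees=True)
    print("pos",s["tool_pos"],s["orientation"],"shift cm",d,"rot",r,"F",s["force"],"t",s["clock"],"j",s["joint_pos"],"op",s["opening"])
np.set_printoptions(precision=4,suppress=True)
E
python3 - <<'E'
from h import *
s=telemetry.get_obs();R=rot(s["orientation"]);c=calibration("wrist")["camera_from_world"]
print("cam in tool",R.T@(-c[:3,:3].T@c[:3,3]-s["tool_pos"]), "view dir", R.T@(-c[2,:3]))
for i in range(4): print(telemetry.get_obs()["force"],telemetry.get_obs()["clock"])
to(.436,-.062,.2,-100.8)
to(.454,.034,.2,79.2)
E
```

```text
cam in tool [ 0.0844  0.0002 -0.1961] view dir [-0.3102  0.      0.9507]
[-1.1002 -0.4164 -0.2991] 0.15
[-1.1002 -0.4164 -0.2991] 0.15
[-1.1002 -0.4164 -0.2991] 0.15
[-1.1002 -0.4164 -0.2991] 0.15
pos [0.2018 0.6437 0.1888] [179.929  -0.007 -17.412] shift cm [43.4609 60.3305 -1.0351] rot [ 0.0529 -0.0574 83.388 ] F [-1.1002 -0.4164 -0.2991] t 0.15 j [ 89.1001  20.5821   0.6473  -0.0143 -70.1352 -16.5072] op 0.0878148778563034
pos [0.2018 0.6437 0.1888] [179.929  -0.007 -17.412] shift cm [42.3057 50.6317 -1.0472] rot [  0.0592   0.0546 -96.612 ] F [-1.1002 -0.4164 -0.2991] t 0.15 j [ 89.1001  20.5821   0.6473  -0.0143 -70.1352 -16.5072] op 0.0878148778563034
```

Call:
step_arm(plan="8.7 2.6 3 0 0 0 0;8.7 2.6 3 0 0 0 0;8.7 2.6 3 0 0 0 0;8.7 2.6 3 0 0 0 0;8.7 2.6 3 0 0 0 0;8.7 2.6 3 0 0 0 0;8.7 2.6 3 0 0 0 0;8.7 2.6 3 0 0 0 0;8.7 2.6 3 0 0 0 0;8.7 2.6 3 0 0 0 0")

```text
clock: 0.98
tool_pos: [0.3605, 0.2781, 0.1896]
orientation: [-180.0, -0.0, -17.4]
force: [0.6, 0.3, -0.4]
opening: 0.0872
```

Call:
step_arm(plan="8.7 1.75 3.03 -0.1 0 0 0;8.7 1.75 3.03 -0.1 0 0 0;8.7 1.75 3.03 -0.1 0 0 0;8.7 1.75 3.03 -0.1 0 0 0;8.7 1.75 3.03 -0.1 0 0 0;8.7 1.75 3.03 -0.1 0 0 0;8.7 1.75 3.03 -0.1 0 0 0;8.7 1.75 3.03 -0.1 0 0 0;8.7 1.75 3.03 -0.1 0 0 0;8.7 1.75 3.03 -0.1 0 0 0")

```text
clock: 1.82
tool_pos: [0.4365, -0.0632, 0.1998]
orientation: [-180.0, -0.0, -17.4]
force: [1.5, 1.4, 0.6]
opening: 0.0869
```

Call:
step_arm(plan="8.7 0 0 0 0 0 7;8.7 0 0 0 0 0 7;8.7 0 0 0 0 0 7;8.7 0 0 0 0 0 7;8.7 0 0 0 0 0 7;8.7 0 0 0 0 0 7;8.7 0 0 0 0 0 7;8.7 0 0 0 0 0 7;8.7 0 0 0 0 0 7;8.7 0 0 0 0 0 7;8.7 0 0 0 0 0 7;8.7 0 0 0 0 0 6.4")

```text
clock: 2.82
tool_pos: [0.4364, -0.0615, 0.1994]
orientation: [180.0, -0.0, -101.2]
force: [-0.1, 0.0, -0.3]
opening: 0.0868
```

Run:
```python
from h import *
import pickle
c=calibration("wrist"); im=snapshot("wrist"); cv2.imwrite("pics/w1.png",im); pickle.dump(c,open("w1.pkl","wb"))
cv2.imwrite("pics/w1x.png",cv2.resize(im,None,fx=1.56,fy=1.56,interpolation=cv2.INTER_CUBIC))
to(.436,-.062,.2,-100.8)
```

```text
pos [ 0.4363 -0.0615  0.1994] [ 179.979    -0.0007 -101.5959] shift cm [ 0.0587  0.0233 -0.0587] rot [ 0.021  -0.0006 -0.7959] F [-0.3731 -0.0064 -0.6776] t 2.8667 j [ 17.7728  -2.6743 -26.228   -0.0106 -66.4649 -29.3644] op 0.08671197739541985
```

View pics/w1x.png

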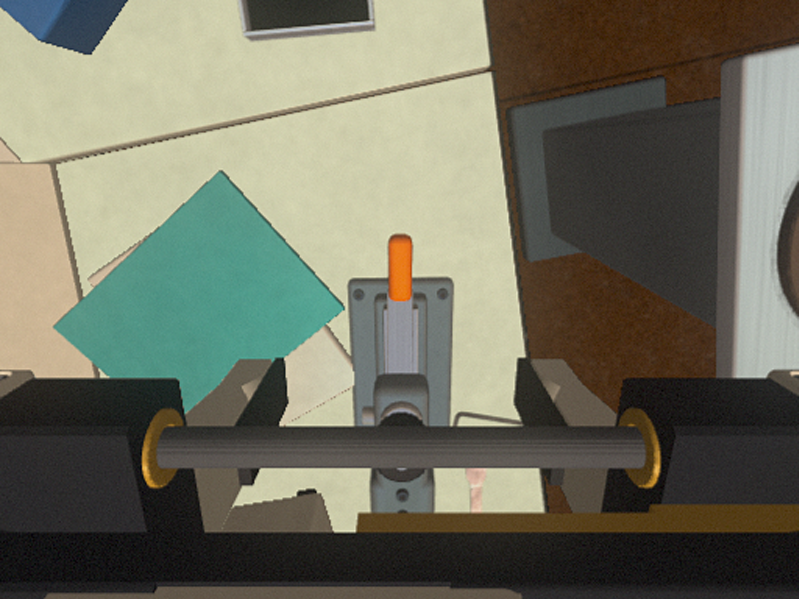

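Run:
```python
from h import *
import pickle
c=pickle.load(open("w1.pkl","rb")); im=cv2.imread("pics/w1.png")
q=lambda x,y,z:atz(c,(x+.5)/1.56-.5,(y+.5)/1.56-.5,z)
# base end corners z=.014, grip, knob top
print("base end",q(350,280,.014),q(452,280,.014))
print("grip",q(400,236,.061),q(400,299,.061), "edges", q(388,268,.061),q(412,268,.061))
print("anvil end",q(385,306,.048),q(418,306,.048))
hsv=cv2.cvtColor(im,cv2.COLOR_BGR2HSV); m=cv2.inRange(hsv,(5,170,150),(20,255,255)); 
n,l,s,ce=cv2.connectedComponentsWithStats(m); print(s[1:],ce[1:])
a=np.argwhere(l==1+np.argmax(s[1:,4]))[:,::-1].astype(np.float32); print(cv2.minAreaRect(a))
cv2.imwrite("pics/w1k.png",cv2.resize(im[230:330,200:310],None,fx=6,fy=6,interpolation=cv2.INTER_CUBIC))
```

```text
base end [ 0.4833 -0.0465  0.014 ] [ 0.3977 -0.0296  0.014 ]
grip [ 0.4322 -0.084   0.061 ] [ 0.4416 -0.0366  0.061 ] edges [ 0.4456 -0.0621  0.061 ] [ 0.4281 -0.0587  0.061 ]
anvil end [ 0.4553 -0.029   0.048 ] [ 0.4296 -0.0239  0.048 ]
[[250 153  14  40 548]
 [109 272   2   1   2]
 [ 91 284  10  28  89]
 [420 285   3  16  35]
 [419 298   1   1   1]
 [413 303   9   9  31]
 [422 302   1   1   1]
 [103 311   1   1   1]] [[256.4599 172.3613]
 [109.5    272.    ]
 [ 93.5169 299.0225]
 [421.0571 292.1429]
 [419.     298.    ]
 [418.     307.5484]
 [422.     302.    ]
 [103.     311.    ]]
((256.5, 172.5), (39.0, 13.0), 90.0)
```

View pics/w1k.png

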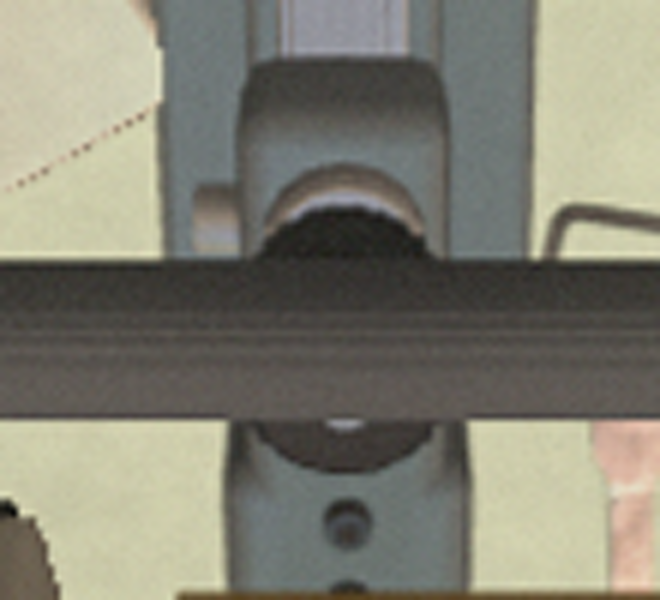

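Run:
```python
from h import *
import pickle
c=pickle.load(open("w1.pkl","rb"))
g=lambda x,y,z:atz(c,(x+.5)/6-.5+200,(y+.5)/6-.5+230,z)
for p in [(345,470,.154),(258,425,.154),(434,425,.154),(345,58,.108),(238,100,.108),(447,100,.108),(228,520,.108),(467,520,.108)]: print(p,g(*p))
to(.4368,-.0605,.033,-101.2)
```

```text
(345, 470, 0.154) [0.458  0.0516 0.154 ]
(258, 425, 0.154) [0.4701 0.0402 0.154 ]
(434, 425, 0.154) [0.4421 0.0457 0.154 ]
(345, 58, 0.108) [0.4481 0.0015 0.108 ]
(238, 100, 0.108) [0.4687 0.006  0.108 ]
(447, 100, 0.108) [0.4316 0.0133 0.108 ]
(228, 520, 0.108) [0.4902 0.0962 0.108 ]
(467, 520, 0.108) [0.444  0.1053 0.108 ]
pos [ 0.4363 -0.0615  0.1994] [ 179.979    -0.0007 -101.5959] shift cm [-0.1046 -0.0311 16.6412] rot [ 0.021  -0.0006 -0.3959] F [-0.3731 -0.0064 -0.6776] t 2.8667 j [ 17.7728  -2.6743 -26.228   -0.0106 -66.4649 -29.3644] op 0.08671197739541985
```

Call:
step_arm(plan="4.5 0.05 0 3 0 0 0;4.5 0 0 3 0 0 0;4.5 0 0 3 0 0 0;4.5 0 0 3 0 0 0;4.5 0 0 3 0 0 0;4.5 0 0 1.6 0 0 -0.4;4.5 0 0 0 0 0 0")

```text
clock: 3.45
tool_pos: [0.4336, -0.0626, 0.0304]
orientation: [179.7, -0.1, -100.3]
force: [-0.7, -0.2, 0.8]
opening: 0.0474
```

Run:
```python
from h import *
c=calibration("wrist");im=snapshot("wrist"); cv2.imwrite("pics/w2.png",cv2.resize(im,None,fx=1.56,fy=1.56))
to(.4368,-.0605,.033,-101.2)
```

```text
pos [ 0.4351 -0.0624  0.0323] [ 179.7875   -0.1107 -100.2953] shift cm [-0.2165 -0.133  -0.0706] rot [ 0.2116 -0.1124  0.9044] F [ 1.2805 -0.8517  1.1015] t 3.5 j [ 17.7087   8.522  -39.8281  -0.003  -41.8895 -28.002 ] op 0.04656280519737387
```

View pics/w2.png

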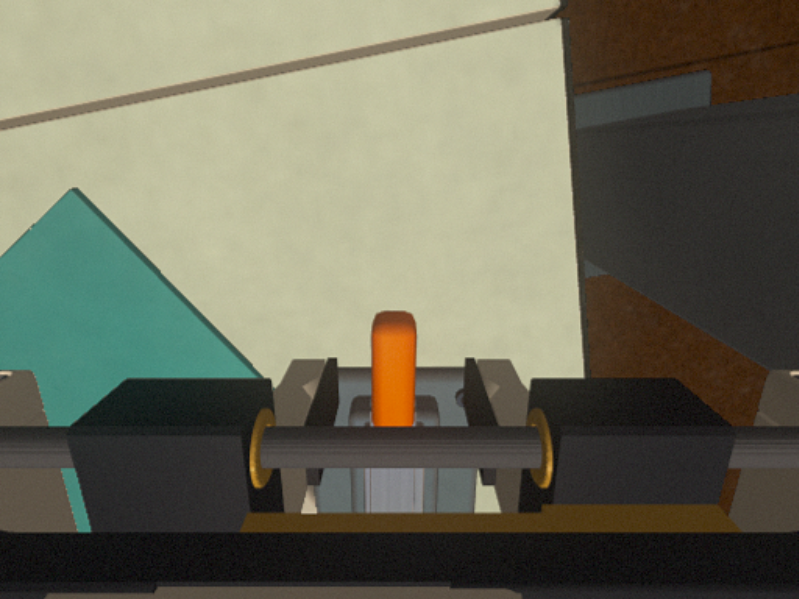

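Call:
step_arm(plan="4.5 -0.15 -0.13 0 0 0 0.9;1.5 0 0 0 0 0 0;1.5 0 0 0 0 0 0;1.5 0 0 0 0 0 0;1.5 0 0 0 0 0 0;1.5 0 0 0 0 0 0;1.5 0 0 0 0 0 0;1.5 0 0 0 0 0 0")

```text
clock: 4.17
tool_pos: [0.4381, -0.0607, 0.0337]
orientation: [-180.0, 0.0, -101.3]
force: [0.2, -0.3, 0.5]
opening: 0.0155
```

Run:
```python
from h import *
to(.4368,-.0605,.033,-101.2); s=telemetry.get_obs();print(s["moment"])
```

```text
pos [ 0.4381 -0.0607  0.0337] [-179.9854    0.0074 -101.3025] shift cm [0.007  0.1343 0.0712] rot [-0.0146  0.0074 -0.1025] F [ 0.2085 -0.2669  0.4973] t 4.1667 j [ 17.8117   8.4909 -39.6077   0.0009 -41.8851 -29.1149] op 0.015461421866017554
[ 0.0354 -0.0361 -0.0351]
```

Call:
step_arm(plan="1 0 0 0 0 0 0;1 0 0 0 0 0 0;1 0 0 0 0 0 0;1 0 0 0 0 0 0")

```text
clock: 4.5
tool_pos: [0.4381, -0.0607, 0.0335]
orientation: [180.0, -0.0, -101.3]
force: [-0.2, -0.1, 0.7]
opening: 0.0099
```

Run:
```python
from h import *
c=calibration("wrist");im=snapshot("wrist"); cv2.imwrite("pics/w3.png",cv2.resize(im,None,fx=1.56,fy=1.56))
to(.4368,-.0605,.033,-101.2)
```

```text
pos [ 0.4381 -0.0607  0.0335] [ 179.9948   -0.0027 -101.3072] shift cm [0.0041 0.1279 0.0515] rot [ 0.0052 -0.0027 -0.1072] F [-0.895   0.1492 -0.3578] t 4.55 j [ 17.8117   8.5166 -39.6107  -0.0002 -41.8786 -29.1186] op 0.010105669218865443
```

View pics/w3.png

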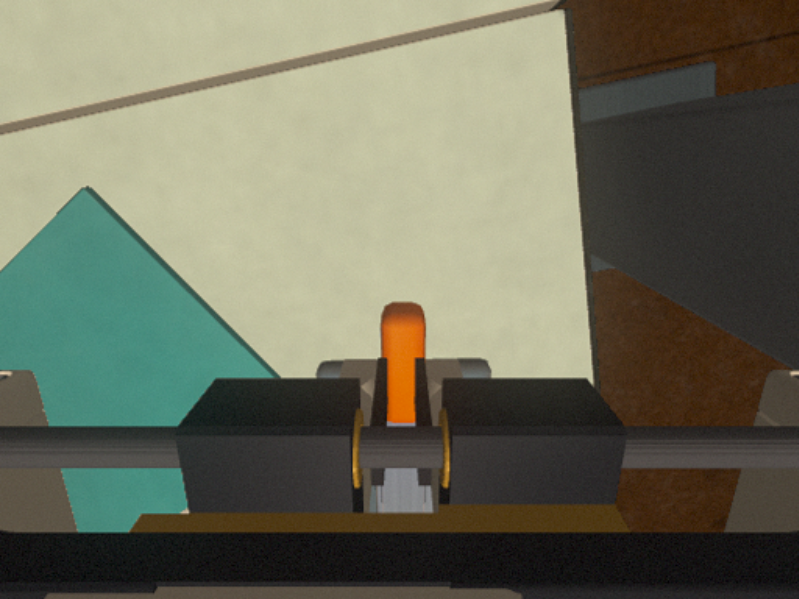

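Call:
step_arm(plan="0 0 0 0 0 0 0;0 0 0 0 0 0 0;0 0 0 0 0 0 0;0 0 0 0 0 0 0")

```text
clock: 4.88
tool_pos: [0.4381, -0.0607, 0.0336]
orientation: [-180.0, 0.0, -101.3]
force: [-0.4, 0.1, -0.8]
opening: 0.0004
```

Run:
```python
from h import *
c=calibration("wrist");im=snapshot("wrist"); cv2.imwrite("pics/w4.png",cv2.resize(im[180:340,180:340],None,fx=3.75,fy=3.75))
to(.4368,-.0605,.033,-101.2)
```

```text
pos [ 0.4381 -0.0607  0.0336] [-179.9996   -0.0004 -101.3036] shift cm [0.0092 0.1315 0.0561] rot [-0.0004 -0.0004 -0.1036] F [-0.0758 -0.569   0.284 ] t 4.9333 j [ 17.8163   8.512  -39.6084   0.0009 -41.8794 -29.1205] op 0.0005713602630864495
```

View pics/w4.png

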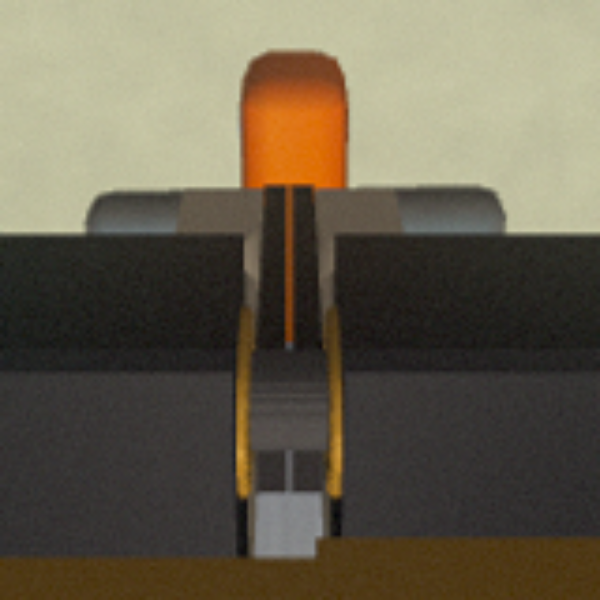

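Run:
```python
from h import *
c=calibration("wrist");s=telemetry.get_obs();R=rot(s["orientation"])
for z in [0,-.019,-.03]: print(proj(c,s["tool_pos"]+R@[0.0095,0,z]),proj(c,s["tool_pos"]+R@[-0.0095,0,z]))
print("cam",-c["camera_from_world"][:3,:3].T@c["camera_from_world"][:3,3]-s["tool_pos"])
im=snapshot("scene"); cv2.imwrite("pics/s1.png",cv2.resize(im[120:270,120:300],None,fx=4.4,fy=4.0,interpolation=cv2.INTER_CUBIC))
print(proj(calibration("scene"),s["tool_pos"]))
```

```text
(np.float64(256.27437169115046), np.float64(205.99538489836877)) (np.float64(256.27880477592316), np.float64(230.4475072160687))
(np.float64(256.22015325868927), np.float64(216.58040598254684)) (np.float64(256.22661055369116), np.float64(242.9497097743151))
(np.float64(256.1838285213589), np.float64(223.67205531776085)) (np.float64(256.19179179088104), np.float64(251.2899284204318))
cam [-0.017  -0.0833  0.1961]
(np.float64(232.42395207546232), np.float64(213.1494633622436))
```

View pics/s1.png

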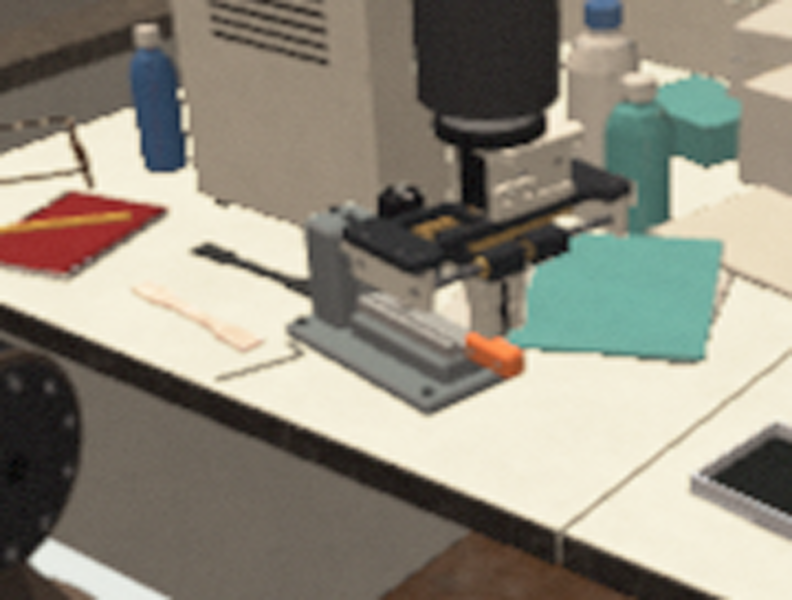

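```bash
python3 - <<'E'
from h import *
import pickle
c=calibration("wrist");s=telemetry.get_obs();R=rot(s["orientation"]);M=c["camera_from_world"]
K=c["K"]
def tip(u1,v1,u2,v2,op):
    u1,v1,u2,v2=[(a+.5)/1.56-.5 for a in (u1,v1,u2,v2)]
    d=K[0,0]*op/(u2-u1)
    for u,v in((u1,v1),(u2,v2)):
        p=np.array([(u-K[0,2])/K[0,0]*d,-(v-K[1,2])/K[1,1]*d,-d])
        w=M[:3,:3].T@(p-M[:3,3]); print(R.T@(w-s["tool_pos"]))
tip(286,358,516,358,.0868); tip(338,358,465,358,.0466); tip(286,402,517,402,.0868)
E
python3 - <<'E'
import cv2
im=cv2.imread("pics/w1.png");cv2.imwrite("pics/w1f.png",cv2.resize(im[215:345,80:220],None,fx=5,fy=4.6,interpolation=cv2.INTER_CUBIC))
E
```

```text
[ 0.009  -0.043  -0.0369]
[ 0.009   0.0438 -0.0369]
[ 0.0111 -0.0227 -0.0413]
[ 0.0111  0.0239 -0.0413]
[-0.0064 -0.0428 -0.0427]
[-0.0064  0.044  -0.0427]
```

View pics/w1f.png

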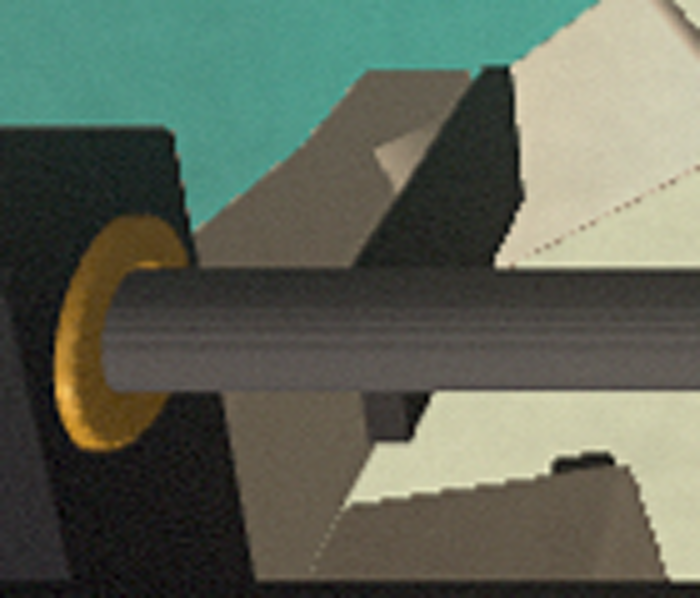

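The fingers shut above the grip. The wrist view (tip depth from the known opening) and the scene view both put the real finger end about 39 mm behind the reported TCP. I'll use that offset, reopen, and descend further with the grip between the jaws.

Call:
step_arm(plan="4.5 0 0 0 0 0 0;4.5 0 0 0 0 0 0;4.5 0 0 0 0 0 0;4.5 0 0 0 0 0 0;4.5 0 0 0 0 0 0;4.5 0 0.05 1 0 0 0;4.5 0 0 1 0 0 0;4.5 0 0 1 0 0 0;4.5 0 0 0.7 0 0 0;4.5 0 0 0 0 0 0;4.5 0 0 0 0 0 0")

```text
clock: 5.9
tool_pos: [0.4374, -0.0607, -0.0036]
orientation: [180.0, -0.0, -101.3]
force: [0.8, 0.6, 1.0]
opening: 0.0451
```

Run:
```python
from h import *
c=calibration("wrist");im=snapshot("wrist"); cv2.imwrite("pics/w5.png",cv2.resize(im[180:340,150:360],None,fx=3.75,fy=3.75))
im=snapshot("scene"); cv2.imwrite("pics/s2.png",cv2.resize(im[120:270,120:300],None,fx=4.4,fy=4.0,interpolation=cv2.INTER_CUBIC))
to(.4368,-.0605,-.004,-101.2)
```

```text
pos [ 0.438  -0.0606 -0.003 ] [-179.9723    0.0069 -101.2982] shift cm [0.0179 0.1161 0.0955] rot [-0.0277  0.0068 -0.0982] F [ 0.1853 -1.2063  0.1397] t 6.0 j [ 17.8453  12.0633 -41.9544   0.0128 -35.9548 -29.1539] op 0.044759605187289046
```

View pics/w5.png

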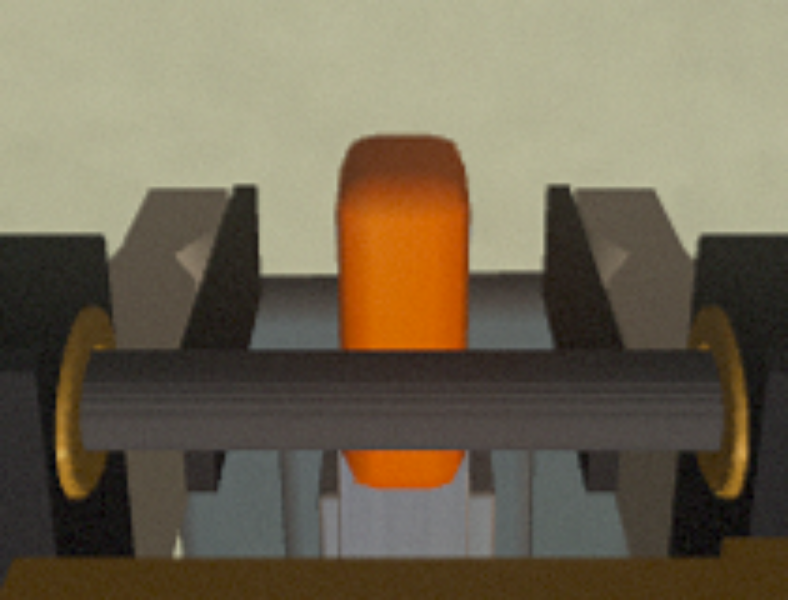

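View pics/s2.png

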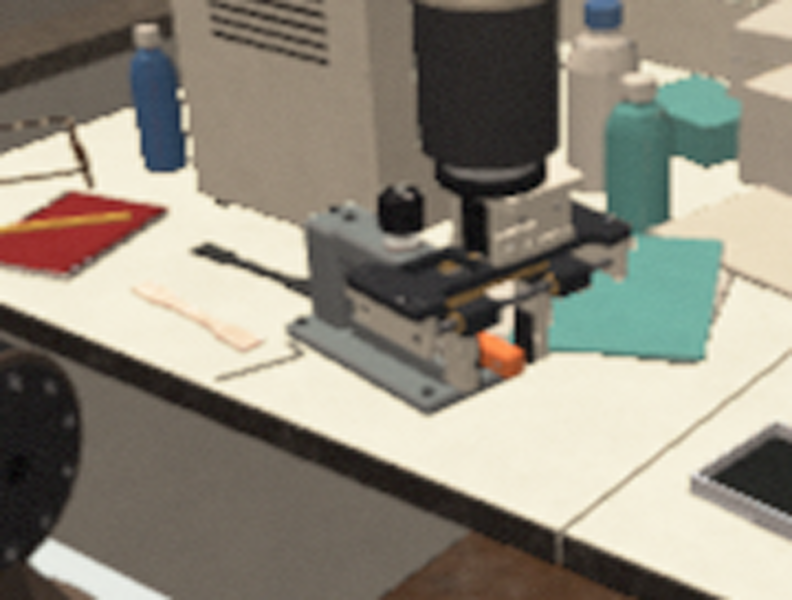

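Call:
step_arm(plan="1 0 0 0 0 0 0;1 0 0 0 0 0 0;1 0 0 0 0 0 0;1 0 0 0 0 0 0;1 0 0 0 0 0 0;1 0 0 0 0 0 0")

```text
clock: 6.5
tool_pos: [0.4377, -0.0606, -0.0033]
orientation: [-180.0, 0.0, -101.3]
force: [-0.2, -0.1, 3.1]
opening: 0.018
```

Run:
```python
from h import *
to(.4368,-.0605,-.004,-101.2);print(telemetry.get_obs()["moment"])
```

```text
pos [ 0.4377 -0.0606 -0.0033] [-179.9871    0.0042 -101.3028] shift cm [0.0076 0.0889 0.0698] rot [-0.0129  0.0042 -0.1028] F [-0.2359 -0.1073  3.1028] t 6.5 j [ 17.8462  12.0758 -41.9866   0.0044 -35.9243 -29.1526] op 0.018033639042652594
[ 0.0961  0.0471 -0.0289]
```

Call:
step_arm(plan="1 0 0 -0.05 0 0 0;1 0 0 0 0 0 0;1 0 0 0 0 0 0")

```text
clock: 6.75
tool_pos: [0.4375, -0.0606, -0.003]
orientation: [180.0, -0.0, -101.3]
force: [0.4, 0.0, -1.1]
opening: 0.018
```

Call:
step_arm(plan="1 0 0 -0.03 0 0 0;1 0 0 0 0 0 0;1 0 0 0 0 0 0")

```text
clock: 7.0
tool_pos: [0.4376, -0.0606, -0.0027]
orientation: [180.0, -0.0, -101.3]
force: [0.2, -0.7, -1.2]
opening: 0.0176
```

Call:
step_arm(plan="1 0 0 -0.03 0 0 0;1 0 0 0 0 0 0;1 0 0 0 0 0 0")

```text
clock: 7.25
tool_pos: [0.4376, -0.0606, -0.0023]
orientation: [180.0, -0.0, -101.3]
force: [0.3, -0.2, -1.4]
opening: 0.0179
```

Call:
step_arm(plan="1 0 0 -0.03 0 0 0;1 0 0 0 0 0 0;1 0 0 0 0 0 0")

```text
clock: 7.5
tool_pos: [0.4376, -0.0606, -0.002]
orientation: [-180.0, 0.0, -101.3]
force: [0.4, 0.8, -1.3]
opening: 0.0177
```

Call:
step_arm(plan="1 0 0 -0.03 0 0 0;1 0 0 0 0 0 0;1 0 0 0 0 0 0")

```text
clock: 7.75
tool_pos: [0.4376, -0.0606, -0.0017]
orientation: [-180.0, 0.0, -101.3]
force: [0.3, -0.2, -1.4]
opening: 0.0177
```

Call:
step_arm(plan="1 0 0 -0.03 0 0 0;1 0 0 0 0 0 0;1 0 0 0 0 0 0")

```text
clock: 8.0
tool_pos: [0.4375, -0.0606, -0.0015]
orientation: [180.0, -0.0, -101.3]
force: [-0.2, -0.0, -1.7]
opening: 0.0177
```

Call:
step_arm(plan="1 0 0 -0.03 0 0 0;1 0 0 0 0 0 0;1 0 0 0 0 0 0")

```text
clock: 8.25
tool_pos: [0.4375, -0.0606, -0.0012]
orientation: [180.0, -0.0, -101.3]
force: [-0.0, 0.6, -3.3]
opening: 0.0179
```

Call:
step_arm(plan="1 0 0 -0.03 0 0 0;1 0 0 0 0 0 0;1 0 0 0 0 0 0")

```text
clock: 8.5
tool_pos: [0.4375, -0.0606, -0.0009]
orientation: [180.0, -0.0, -101.3]
force: [0.1, 1.2, -4.2]
opening: 0.018
```

Run:
```python
from h import *
to(.4368,-.0605,-.004,-101.2);print(telemetry.get_obs()["moment"])
```

```text
pos [ 0.4375 -0.0606 -0.0009] [ 179.9901   -0.0038 -101.3068] shift cm [0.0026 0.07   0.308 ] rot [ 0.0099 -0.0038 -0.1068] F [ 0.1469  1.1598 -4.1921] t 8.5 j [ 17.8489  11.8276 -41.8458  -0.0026 -36.3371 -29.1536] op 0.018048524798229926
[-0.0062 -0.1778 -0.1113]
```

Call:
step_arm(plan="1 0 0 0.1 0 0 0;1 0 0 0.12 0 0 0;1 0 0 0 0 0 0;5 0 0 0 0 0 0;5 0 0 0 0 0 0;5 0 0 0 0 0 0;5 0 0 -3.6 0 0 0;5 0 0 -3.6 0 0 0;5 0 0 -3.6 0 0 0;5 0 0 -3.6 0 0 0;5 0 0 0 0 0 0")

```text
clock: 9.42
tool_pos: [0.4419, -0.0602, 0.1481]
orientation: [-179.4, 0.2, -101.2]
force: [1.6, 0.2, 0.5]
opening: 0.0497
```

Run:
```python
from h import *
to(.455,.035,.14,-101.2)
im=snapshot("wrist"); cv2.imwrite("pics/w6.png",cv2.resize(im,None,fx=1.56,fy=1.56))
```

```text
pos [ 0.4419 -0.0602  0.1481] [-179.3817    0.1945 -101.2268] shift cm [-9.5915  0.5778  0.833 ] rot [-0.6183  0.1944 -0.0279] F [1.5882 0.2005 0.4987] t 9.4167 j [ 17.8464  -0.0637 -30.9177   0.1529 -58.5112 -29.1534] op 0.04971286451329295
```

View pics/w6.png

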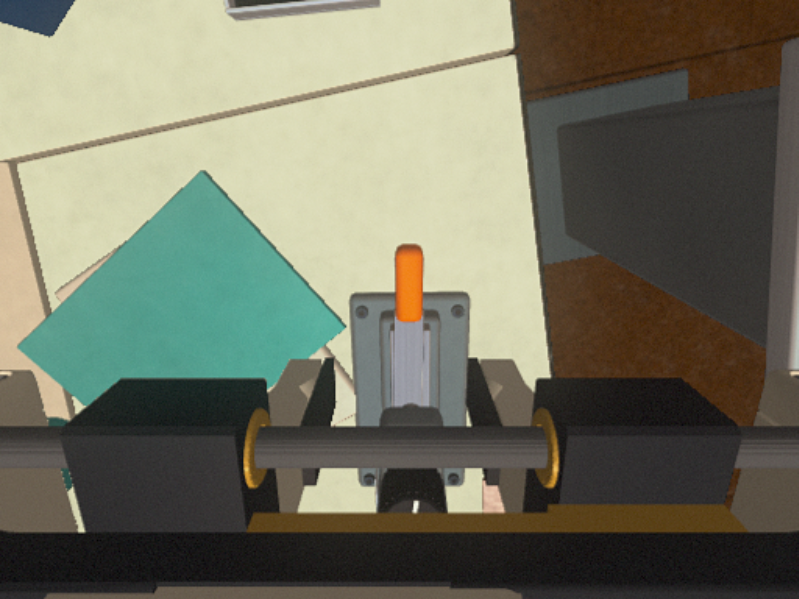

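Call:
step_arm(plan="5 -2.43 0.035 0 0 0 0;5 -2.43 0.035 0 0 0 0;5 -2.43 0.035 0 0 0 0;5 -2.43 0.035 0 0 0 0;5 0 0 0 0 0 -7;5 0 0 0 0 0 -7;5 0 0 0 0 0 -7;5 0 0 0 0 0 -7;5 0 0 0 0 0 -7;5 0 0 0 0 0 -7;5 0 0 0 0 0 -7;5 0 0 0 0 0 -7")

```text
clock: 10.47
tool_pos: [0.4547, 0.0348, 0.14]
orientation: [179.9, 0.0, -45.0]
force: [-0.4, 0.3, -0.3]
opening: 0.0498
```

Call:
step_arm(plan="5 0 0 0 0 0 -7;5 0 0 0 0 0 -7;5 0 0 0 0 0 -7;5 0 0 0 0 0 -7;5 0 0 0 0 0 -7;5 0 0 0 0 0 -7;5 0 0 0 0 0 0;5 0 0 0 0 0 0")

```text
clock: 11.13
tool_pos: [0.4548, 0.0348, 0.1403]
orientation: [180.0, 0.1, -3.5]
force: [0.2, -0.6, -0.7]
opening: 0.0498
```

Run:
```python
from h import *
to(.455,.035,.083,59)
c=calibration("wrist");im=snapshot("wrist"); cv2.imwrite("pics/w7.png",cv2.resize(im,None,fx=1.56,fy=1.56))
for p in [(.455,.035,.154),(.455,.035,.124),(.4553,.0365,.154)]: print(np.array(proj(c,p))*1.56)
```

```text
pos [0.4548 0.0348 0.1403] [179.9713   0.0613  -3.5349] shift cm [ 0.0231 -0.0245  5.7316] rot [ -0.0077   0.0707 -62.5349] F [ 0.1503 -0.572  -0.7436] t 11.1333 j [ 29.2304   1.9635 -29.8892  -0.0107 -58.2143  57.2403] op 0.04979946613588388
[399.7051 352.1416]
[399.7679 326.3421]
[396.1837 351.702 ]
```

View pics/w7.png

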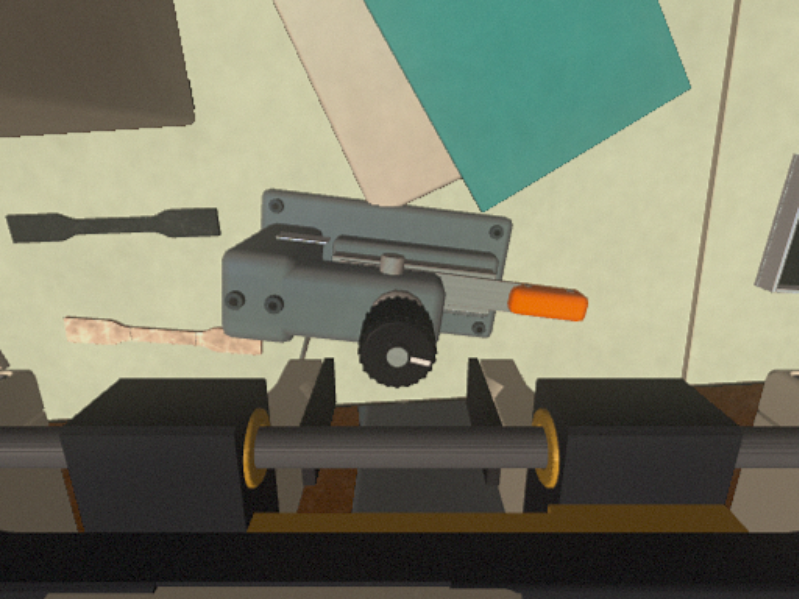

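Call:
step_arm(plan="5 0.05 -0.06 0 0 0 -7;5 0 0 0 0 0 -7;5 0 0 0 0 0 -7;5 0 0 0 0 0 -7;5 0 0 0 0 0 -7;5 0 0 1.4 0 0 -7;5 0 0 1.4 0 0 -7;5 0 0 1.4 0 0 -7;5 0 0 1.4 0 0 -7;5 0 0 0.1 0 0 0;5 0 0 0 0 0 0")

```text
clock: 12.1
tool_pos: [0.4552, 0.0352, 0.0834]
orientation: [-179.9, 0.1, 59.3]
force: [0.4, 1.0, 0.1]
opening: 0.0503
```

Run:
```python
from h import *
to(.455,.0355,.083,59)
c=calibration("wrist");im=snapshot("wrist"); cv2.imwrite("pics/w8.png",cv2.resize(im[180:340,150:360],None,fx=3.75,fy=3.75))
im=snapshot("scene"); cv2.imwrite("pics/s3.png",cv2.resize(im[120:270,120:300],None,fx=4.4,fy=4.0,interpolation=cv2.INTER_CUBIC))
```

```text
pos [0.4552 0.0352 0.0834] [-179.9396    0.1065   59.3399] shift cm [ 0.0154 -0.0331  0.0384] rot [-0.0601  0.1067  0.3399] F [0.3865 0.9757 0.0527] t 12.1 j [ 29.2631   5.8028 -34.3427   0.0014 -49.9769 120.0758] op 0.05033616190143341
```

View pics/w8.png

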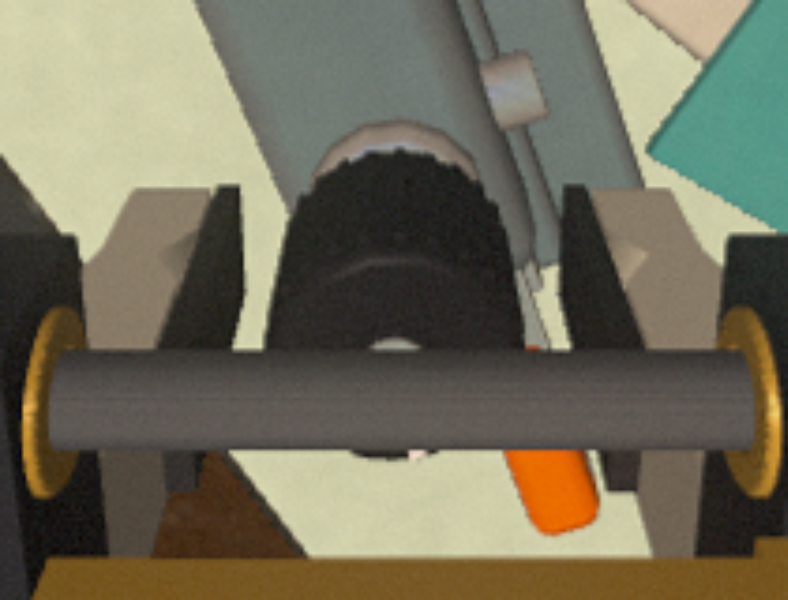

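View pics/s3.png

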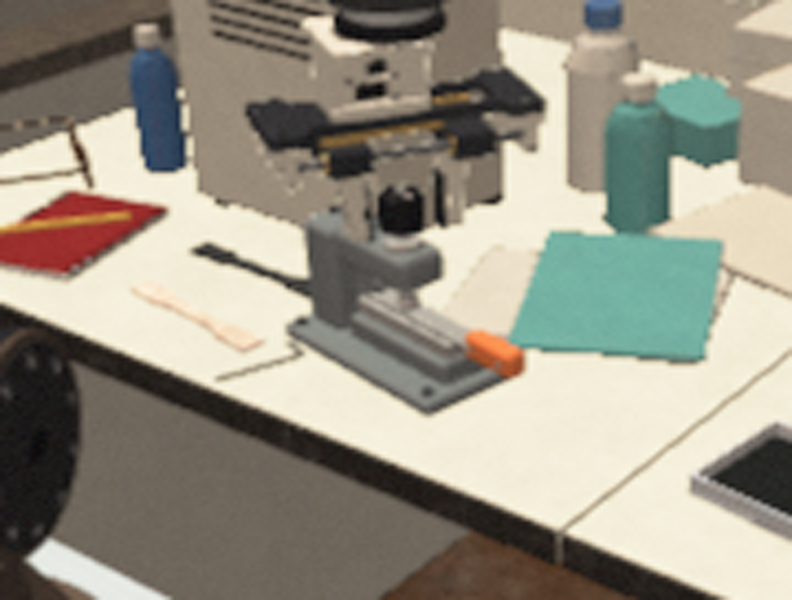

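Call:
step_arm(plan="2 -0.02 -0.03 0 0 0 0;2 0 0 0 0 0 0;2 0 0 0 0 0 0;2 0 0 0 0 0 0;2 0 0 0 0 0 0")

```text
clock: 12.62
tool_pos: [0.4552, 0.036, 0.0845]
orientation: [-180.0, -0.0, 59.6]
force: [-4.9, 3.4, 5.9]
opening: 0.0324
```

Run:
```python
from h import *
to(.455,.0355,.083,59);print(telemetry.get_obs()["moment"])
```

```text
pos [0.4552 0.036  0.0845] [-179.9737   -0.0451   59.6356] shift cm [-0.0506  0.0091  0.1489] rot [-0.0266 -0.045   0.6356] F [-4.8695  3.3867  5.8933] t 12.6167 j [ 29.3128   5.6428 -34.3259  -0.0594 -50.0057 120.361 ] op 0.03236249783440045
[1.2617 1.6863 0.0302]
```

Call:
step_arm(plan="2 0 -0.05 -0.05 0 0 0;2 0 0 0.008 0 0 7;2 0 0 0.008 0 0 7;2 0 0 0.008 0 0 7;2 0 0 0.008 0 0 7;2 0 0 0.008 0 0 7;2 0 0 0.008 0 0 7;2 0 0 0 0 0 0")

```text
clock: 13.28
tool_pos: [0.4549, 0.0361, 0.0841]
orientation: [-180.0, -0.0, 17.3]
force: [-2.6, 3.4, 0.4]
opening: 0.0323
```

Run:
```python
from h import *
to(.455,.0355,.083,59);print(telemetry.get_obs()["moment"])
```

```text
pos [0.4549 0.0361 0.0841] [-179.9683   -0.0105   17.3297] shift cm [-0.0075  0.0622  0.1074] rot [ -0.0265  -0.0215 -41.6703] F [-2.5566  3.4037  0.4047] t 13.2833 j [ 29.3655   5.6471 -34.3969  -0.0376 -49.9392  77.9885] op 0.03234616034543714
[ 1.0567  0.7733 -0.0519]
```

Call:
step_arm(plan="2 -0.01 -0.03 0.008 0 0 7;2 0 0 0.008 0 0 7;2 0 0 0.008 0 0 7;2 0 0 0.008 0 0 7;2 0 0 0.008 0 0 7;2 0 0 0.008 0 0 7;2 0 0 0.008 0 0 7;2 0 0 0.008 0 0 7;2 0 0 0 0 0 0")

```text
clock: 14.03
tool_pos: [0.4549, 0.0364, 0.0835]
orientation: [-180.0, 0.0, -38.4]
force: [-1.7, 3.7, 1.0]
opening: 0.0321
```

Run:
```python
from h import *
to(.455,.0355,.083,59);s=telemetry.get_obs();print(s["moment"],rot(s["orientation"]).T@s["force"])
im=snapshot("scene"); cv2.imwrite("pics/s4.png",cv2.resize(im[120:270,120:300],None,fx=4.4,fy=4.0,interpolation=cv2.INTER_CUBIC))
```

```text
pos [0.4549 0.0364 0.0835] [-179.9649    0.0085  -38.4213] shift cm [0.0648 0.0633 0.0474] rot [ -0.0334  -0.0235 -97.4213] F [-1.7332  3.6532  0.9607] t 14.0333 j [ 29.4073   5.6836 -34.4553  -0.0276 -49.8319  22.1892] op 0.03208069193757469
[ 1.3248  0.8109 -0.0273] [-3.6283 -1.7856 -0.9591]
```

View pics/s4.png

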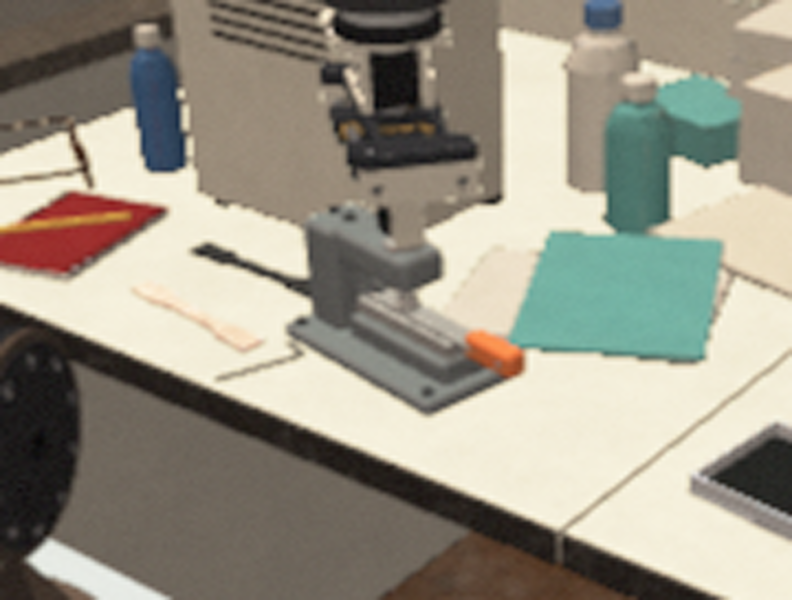

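Call:
step_arm(plan="2 -0.02 0 0.008 0 0 7;2 0 0 0.008 0 0 7;2 0 0 0.008 0 0 7;2 0 0 0.008 0 0 7;2 0 0 0.008 0 0 7;2 0 0 0.008 0 0 7;2 0 0 0.008 0 0 7;2 0 0 0.008 0 0 7;2 0 0 0 0 0 0;2 0 0 0 0 0 0")

```text
clock: 14.92
tool_pos: [0.4551, 0.0365, 0.0829]
orientation: [-180.0, 0.0, -93.8]
force: [0.5, 4.5, 0.8]
opening: 0.0324
```

Call:
step_arm(plan="5 0 0 0 0 0 0;5 0 0 0 0 0 0;5 0 0 0 0 0 0;5 0 0 0 0 0 0;5 0 0 -3 0 0 0;5 0 0 -3 0 0 6.8;5 0 0 0 0 0 0;5 0 0 0 0 0 0")

```text
clock: 15.58
tool_pos: [0.4558, 0.0365, 0.1443]
orientation: [-179.8, 0.1, -101.0]
force: [-0.2, 0.1, -1.6]
opening: 0.05
```

Run:
```python
from h import *
to(.4375,-.0605,.143,-101.2)
c=calibration("wrist");im=snapshot("wrist"); cv2.imwrite("pics/w9.png",cv2.resize(im,None,fx=1.56,fy=1.56))
```

```text
pos [0.4558 0.0365 0.1443] [-179.8275    0.12   -101.0482] shift cm [ 9.8726 -0.0637  0.1066] rot [-0.1724  0.1202  0.1517] F [-0.2044  0.146  -1.5658] t 15.5833 j [ 29.402    1.6538 -29.6549   0.0242 -58.4822 -40.4629] op 0.05001884756263257
```

View pics/w9.png

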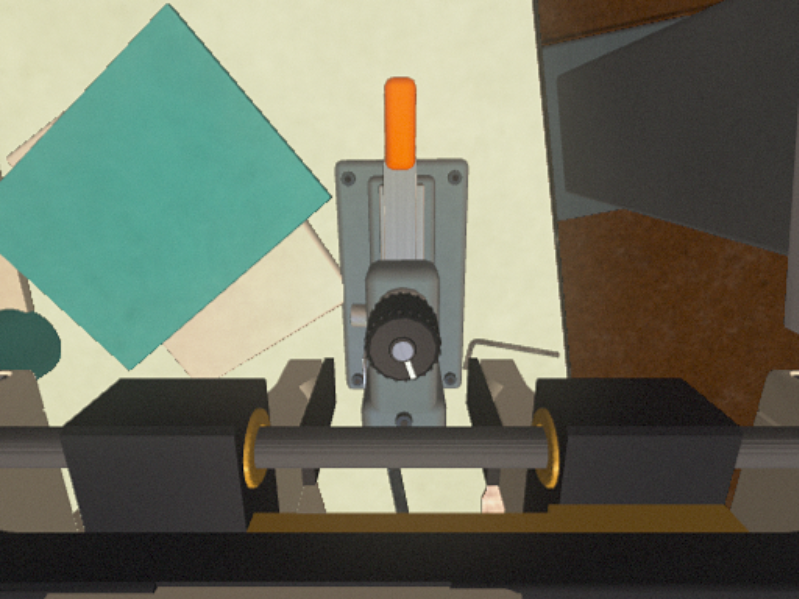

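Call:
step_arm(plan="5 2.47 -0.015 0 0 0 0;5 2.47 -0.015 0 0 0 0;5 2.47 -0.015 0 0 0 0;5 2.46 -0.02 0 0 0 0;5 0 0 3.6 0 0 0;5 0 0 3.6 0 0 0;5 0 0 3.6 0 0 0;5 0 0 3.6 0 0 0;5 0 0 0.3 0 0 0;5 0 0 0 0 0 0")

```text
clock: 16.47
tool_pos: [0.4337, -0.0617, -0.0062]
orientation: [179.6, -0.2, -101.1]
force: [0.6, 0.4, 0.4]
opening: 0.0498
```

Run:
```python
from h import *
to(.4375,-.0605,-.003,-101.2)
c=calibration("wrist");im=snapshot("wrist"); cv2.imwrite("pics/w10.png",cv2.resize(im[180:340,150:360],None,fx=3.75,fy=3.75))
```

```text
pos [ 0.4337 -0.0617 -0.0062] [ 179.6471   -0.1983 -101.0553] shift cm [-0.1884 -0.3435 -0.3233] rot [ 0.3527 -0.1988  0.1441] F [0.6256 0.3842 0.4321] t 16.4667 j [ 17.8702  12.2944 -42.283    0.0049 -35.8275 -28.9301] op 0.04978634968877464
```

View pics/w10.png

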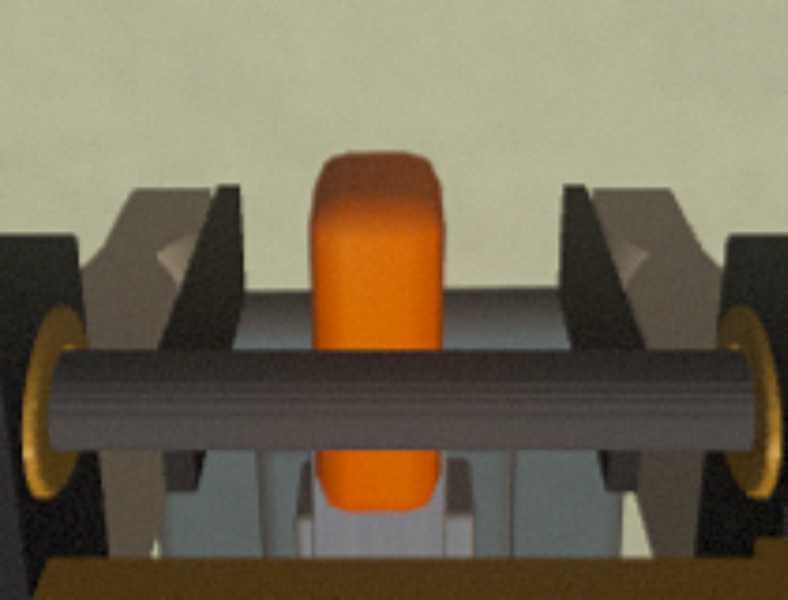

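Call:
step_arm(plan="5 0 0 0 0 0 0;5 0 0 0 0 0 0")

```text
clock: 16.68
tool_pos: [0.4379, -0.0603, -0.0025]
orientation: [-179.8, 0.1, -101.1]
force: [-0.1, 0.2, -0.6]
opening: 0.05
```

Run:
```python
from h import *
to(.4375,-.0605,-.003,-101.2)
```

```text
pos [ 0.4379 -0.0603 -0.0025] [-179.8184    0.0834 -101.0615] shift cm [0.0239 0.0394 0.0543] rot [-0.1815  0.0836  0.1383] F [-0.1195  0.1667 -0.6237] t 16.6833 j [ 17.8837  11.9008 -42.0731   0.0254 -35.8268 -28.966 ] op 0.050027542462071285
```

Call:
step_arm(plan="1 0 0 0.02 0 0 0;1 0 0 0 0 0 0;1 0 0 0 0 0 0;1 0 0 0 0 0 0;1 0 0 0 0 0 0;1 0 0 0 0 0 0")

```text
clock: 17.18
tool_pos: [0.4367, -0.0608, -0.0043]
orientation: [-180.0, 0.0, -101.1]
force: [0.9, -2.3, 1.1]
opening: 0.0177
```

Call:
step_arm(plan="1 0.05 0 0 0 0 0;1 0.05 0 0 0 0 0")

```text
clock: 17.35
tool_pos: [0.4371, -0.0611, -0.0043]
orientation: [-179.9, 0.1, -101.1]
force: [1.5, 6.1, 0.5]
opening: 0.0178
```

Call:
step_arm(plan="1 0.03 0 0 0 0 0;1 0.03 0 0 0 0 0")

```text
clock: 17.52
tool_pos: [0.4372, -0.0615, -0.0043]
orientation: [-179.9, 0.1, -101.1]
force: [0.5, 6.9, 0.4]
opening: 0.0176
```

Run:
```python
from h import *
to(.4375,-.0605,-.003,-101.2)
s=telemetry.get_obs();print(rot(s["orientation"]).T@s["force"],s["moment"])
```

```text
pos [ 0.4372 -0.0615 -0.0043] [-179.9031    0.0823 -101.0862] shift cm [-0.1061 -0.0142 -0.1272] rot [-0.0968  0.0824  0.1138] F [0.5019 6.9302 0.4342] t 17.5167 j [ 17.7149  12.0908 -42.1502  -0.0437 -35.6345 -28.7657] op 0.01757786225851954
[-6.898   0.8393 -0.4257] [ 2.481  -0.3323 -0.0015]
```

Call:
step_arm(plan="1 0.03 0 0 0 0 0;1 0.03 0 0 0 0 0")

```text
clock: 17.68
tool_pos: [0.4371, -0.0621, -0.0043]
orientation: [-179.9, 0.1, -101.1]
force: [0.3, 6.5, 0.6]
opening: 0.0176
```

Call:
step_arm(plan="1 0.03 0 0 0 0 0;1 0.03 0 0 0 0 0")

```text
clock: 17.85
tool_pos: [0.437, -0.0626, -0.0043]
orientation: [-179.9, 0.1, -101.1]
force: [0.7, 6.4, 0.3]
opening: 0.0178
```

Call:
step_arm(plan="1 0.03 0 0 0 0 0;1 0.03 0 0 0 0 0")

```text
clock: 18.02
tool_pos: [0.4369, -0.0632, -0.0043]
orientation: [-179.9, 0.1, -101.1]
force: [0.9, 6.2, 0.8]
opening: 0.0177
```

Call:
step_arm(plan="1 0.03 0 0 0 0 0;1 0.03 0 0 0 0 0")

```text
clock: 18.18
tool_pos: [0.4367, -0.0638, -0.0043]
orientation: [-179.9, 0.1, -101.1]
force: [1.4, 6.6, 0.7]
opening: 0.0178
```

Run:
```python
from h import *
s=telemetry.get_obs();print(s["force"],s["moment"],s["moment"][0]/s["force"][1])
```

```text
[1.3634 6.567  0.6991] [ 2.4945 -0.3953  0.0529] 0.379854683455896
```

Call:
step_arm(plan="1 0.03 0 0 0 0.1 0;1 0.03 0 0 0 0 0;1 0.03 0 0 0 0 0")

```text
clock: 18.43
tool_pos: [0.4366, -0.0647, -0.0043]
orientation: [-179.9, -0.0, -101.1]
force: [1.6, 7.3, 0.8]
opening: 0.0177
```

Run:
```python
from h import *
s=telemetry.get_obs();print(s["force"],s["moment"],s["moment"][0]/s["force"][1])
```

```text
[1.6322 7.347  0.7547] [ 2.566 -0.432 -0.004] 0.3492628183709713
```

Call:
step_arm(plan="1 0.03 0 0 0 0.1 0;1 0.03 0 0 0 0 0;1 0.03 0 0 0 0 0")

```text
clock: 18.68
tool_pos: [0.4365, -0.0655, -0.0043]
orientation: [-179.9, -0.1, -101.1]
force: [1.2, 6.6, 0.6]
opening: 0.0176
```

Run:
```python
from h import *
s=telemetry.get_obs();print(s["force"],s["moment"],s["moment"][0]/s["force"][1])
```

```text
[1.2091 6.5512 0.6169] [ 2.5473 -0.4978  0.0039] 0.38883183861672876
```

Call:
step_arm(plan="1 0.2 0 0 0 0 0;1 0.4 0 0 0 0 0;1 0.4 0 0 0 0 0;1 0.4 0 0 0 0 0;1 0.4 0 0 0 0 0;1 0.4 0 0 0 0 0;1 0.4 0 0 0 0 0;1 0.4 0 0 0 0 0")

```text
clock: 19.35
tool_pos: [0.4305, -0.0953, -0.0042]
orientation: [-179.9, -0.1, -101.1]
force: [1.4, 6.2, 0.3]
opening: 0.018
```

Call:
step_arm(plan="1 0.4 0 0 0 0 0;1 0.4 0 0 0 0 0;1 0.4 0 0 0 0 0;1 0.4 0 0 0 0 0;1 0.4 0 0 0 0 0;1 0.4 0 0 0 0 0;1 0.4 0 0 0 0 0")

```text
clock: 19.93
tool_pos: [0.4238, -0.1238, -0.0043]
orientation: [180.0, -0.2, -101.1]
force: [0.6, 1.7, 0.6]
opening: 0.0179
```

Run:
```python
from h import *
to(.4375,-.0605,-.003,-101.2)
c=calibration("wrist");im=snapshot("wrist"); cv2.imwrite("pics/w11.png",cv2.resize(im,None,fx=1.56,fy=1.56))
im=snapshot("scene"); cv2.imwrite("pics/s5.png",cv2.resize(im[120:270,120:300],None,fx=4.4,fy=4.0,interpolation=cv2.INTER_CUBIC))
```

```text
pos [ 0.4238 -0.1238 -0.0043] [ 179.9922   -0.2037 -101.1069] shift cm [-6.4766 -0.1205 -0.1538] rot [ 0.0076 -0.2037  0.0931] F [0.6452 1.6609 0.64  ] t 19.9333 j [  9.6551  12.1569 -42.2117   0.3215 -35.7113 -21.0232] op 0.017940033588050876
```

View pics/w11.png

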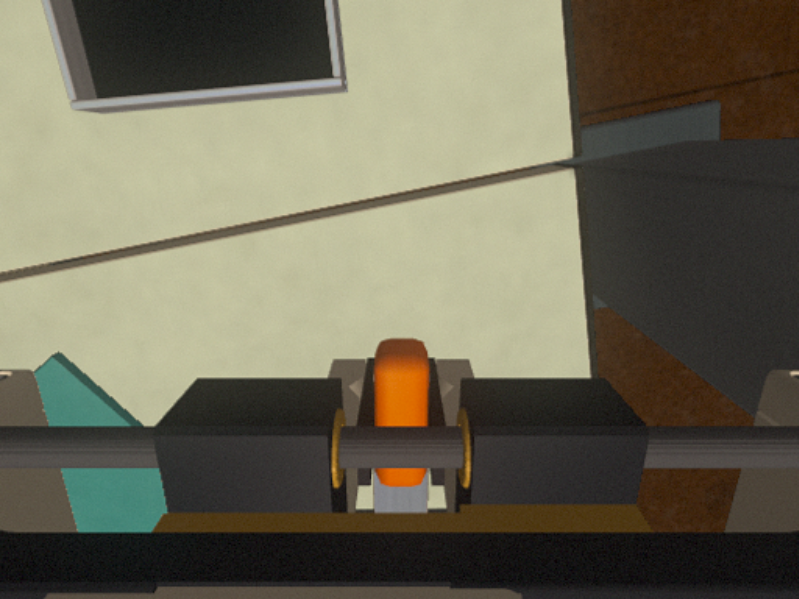

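View pics/s5.png

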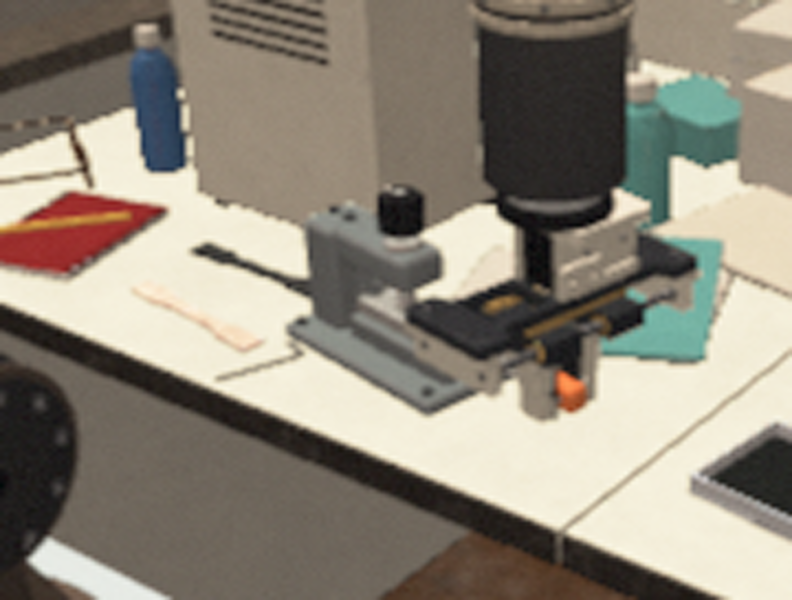

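Call:
step_arm(plan="1 0.5 0 0 0 0 0;1 0.5 0 0 0 0 0;1 0.5 0 0 0 0 0;1 0.5 0 0 0 0 0;1 0.5 0 0 0 0 0;1 0.5 0 0 0 0 0;1 0.5 0 0 0 0 0;1 0.5 0 0 0 0 0;1 0.5 0 0 0 0 0;1 0.5 0 0 0 0 0;1 0.3 0 0 0 0 0;1 0 0 0 0 0 0")

```text
clock: 21.03
tool_pos: [0.4135, -0.176, -0.0042]
orientation: [180.0, -0.2, -101.1]
force: [-0.0, 0.1, -1.7]
opening: 0.0176
```

Run:
```python
from h import *
to(.4375,-.0605,-.003,-101.2)
c=calibration("wrist");im=snapshot("wrist"); cv2.imwrite("pics/w12.png",cv2.resize(im,None,fx=1.56,fy=1.56))
im=snapshot("scene"); cv2.imwrite("pics/s6.png",cv2.resize(im[140:270,160:340],None,fx=4.4,fy=4.4,interpolation=cv2.INTER_CUBIC))
```

```text
pos [ 0.4135 -0.176  -0.0042] [ 179.9751   -0.2078 -101.1439] shift cm [-11.796   -0.1273  -0.1657] rot [ 0.0248 -0.2078  0.056 ] F [-0.0109  0.1377 -1.7196] t 21.0333 j [  2.4089  12.7893 -41.2655   0.3335 -36.0186 -13.8228] op 0.01759593401438775
```

View pics/w12.png

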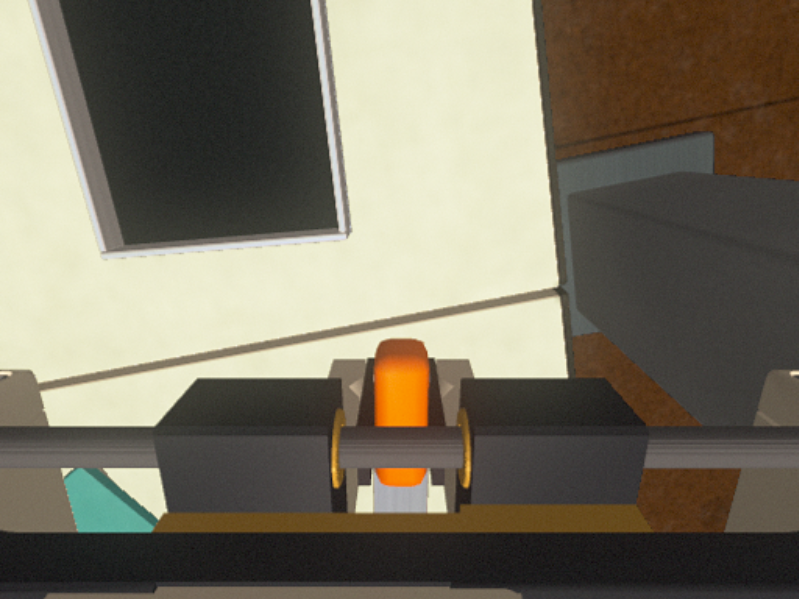

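View pics/s6.png

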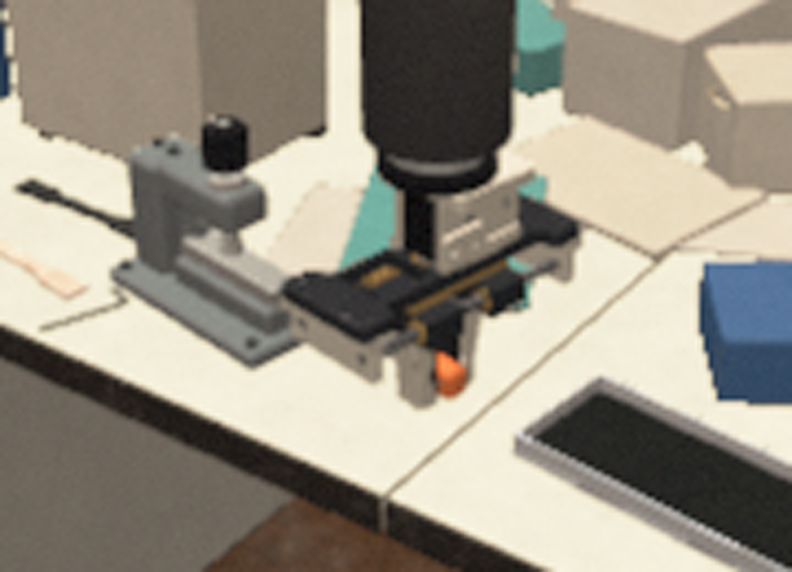

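Call:
step_arm(plan="1 0 0 -2.5 0 0 0;1 0 0 -2.5 0 0 0;1 0 0 -2.5 0 0 0;1 0 0 -1 0 0 0;1 2.6 -1 0 0 0 0;1 2.6 -1 0 0 0 0;1 2.6 -1 0 0 0 0;1 2.6 -1 0 0 0 0;1 2.6 -1 0 0 0 0;1 2.6 -1 0 0 0 -1.5;1 2.6 -1 0 0 0 -1.5;1 2.6 -1 0 0 0 -1.9")

```text
clock: 22.13
tool_pos: [0.4545, -0.3953, 0.0814]
orientation: [180.0, -0.2, -96.1]
force: [0.5, 0.0, -1.1]
opening: 0.0175
```

Call:
step_arm(plan="1 0 0 0 0 0 0;1 0 0 0 0 0 0;1 0 0 0 0 0 0")

```text
clock: 22.38
tool_pos: [0.4539, -0.3937, 0.0811]
orientation: [179.9, -0.2, -96.3]
force: [0.3, -0.4, -1.5]
opening: 0.0179
```

Run:
```python
from h import *
import pickle
to(.4517,-.3964,.08,-96.3)
c=calibration("wrist");im=snapshot("wrist"); cv2.imwrite("pics/w13.png",cv2.resize(im,None,fx=1.56,fy=1.56)); pickle.dump(c,open("w13.pkl","wb"))
im=snapshot("top"); cv2.imwrite("pics/t2.png",cv2.resize(im[130:240,130:400],None,fx=2.9,fy=2.9,interpolation=cv2.INTER_CUBIC))
```

```text
pos [ 0.4539 -0.3937  0.0811] [179.9233  -0.1635 -96.2545] shift cm [0.2879 0.1912 0.1074] rot [ 0.0766 -0.1635  0.0453] F [ 0.2785 -0.3555 -1.545 ] t 22.3833 j [-22.1958  18.8068 -17.2357   0.2203 -53.9866  15.8115] op 0.01785428244716438
```

View pics/w13.png

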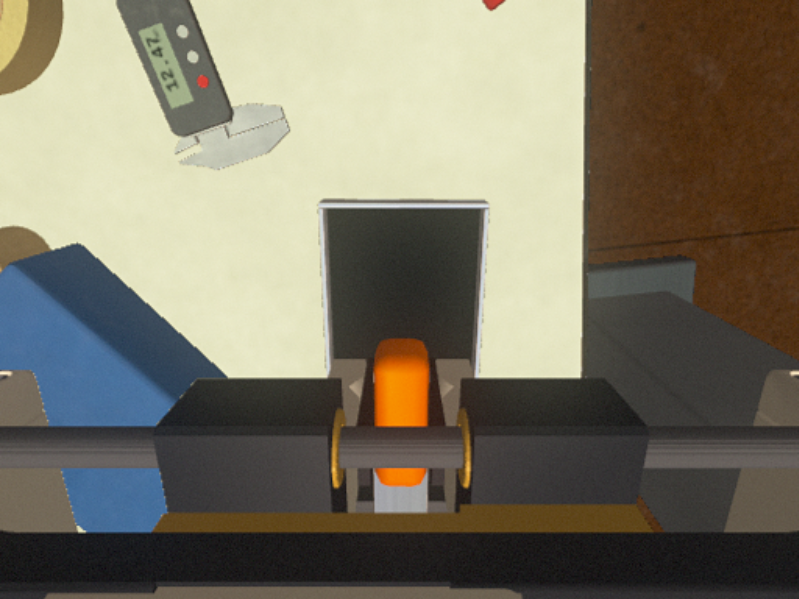

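View pics/t2.png

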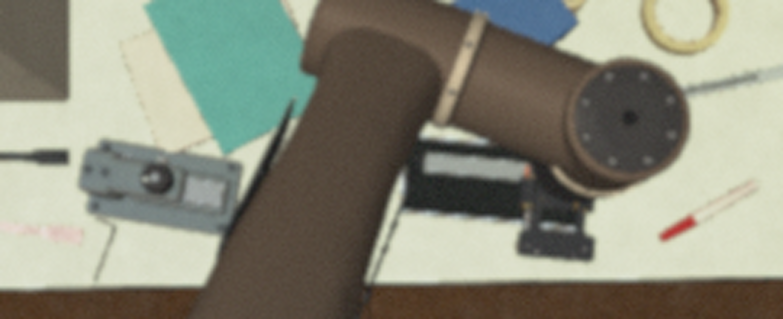

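Run:
```python
from h import *
import pickle
c=pickle.load(open("w13.pkl","rb"))
q=lambda x,y,z:atz(c,(x+.5)/1.56-.5,(y+.5)/1.56-.5,z)
a,b=q(320,203,.018),q(488,203,.018); l,r=q(329,370,.018),q(476,370,.018)
print(a,b,np.linalg.norm(a-b),np.degrees(np.arctan2(*(a-l)[[1,0]])),np.degrees(np.arctan2(*(b-r)[[1,0]])), np.degrees(np.arctan2(*(a-b)[[1,0]]))-90)
d=np.array([np.cos(np.radians(83.7)),np.sin(np.radians(83.7))]); e=((a+b)/2)[:2]; ctr=e+.1075*d
print("centre",ctr,"grip target",ctr-.055*d)
# rot target: tilt 5.5 about tool y
g=np.array([*(ctr-.055*d),.0222+.03])
s=telemetry.get_obs();R=rot(s["orientation"]);Rt=rot([180,0,-96.3])@Ro.from_euler("y",5.5,degrees=True).as_matrix()
tcp=g-Rt@[0,0,-.054]
print("TCP target",tcp,"shift in current tool cm",R.T@(tcp-s["tool_pos"])*100,Ro.from_matrix(R.T@Rt).as_rotvec(degrees=True))
print("tip will be", g+Rt@[-.135,0,0])
```

```text
[ 0.4918 -0.4536  0.018 ] [ 0.3997 -0.4435  0.018 ] 0.09267829370614017 -96.17886294711884 -97.09091467848778 -96.24323121386647
centre [ 0.4576 -0.3417] grip target [ 0.4515 -0.3963]
TCP target [ 0.451  -0.4015 -0.0016] shift in current tool cm [0.8201 0.2334 8.3164] [0.028  5.317  0.1208]
tip will be [ 0.4663 -0.2628  0.0393]
```

Call:
step_arm(plan="1 0.4 0.1 1 0 0 0;1 0.42 0.13 2 0 0 0;1 0 0 2 0 0 0;1 0 0 1.7 0 0 0;1 0 0 1.6 0 0 0;1 0 0 0 0 2.6 0;1 0 0 0 0 2.7 0;1 0 0 0 0 0 0;1 0 0 0 0 0 0")

```text
clock: 23.23
tool_pos: [0.4507, -0.4011, -0.0018]
orientation: [179.9, -5.4, -96.1]
force: [-1.0, -0.4, -0.8]
opening: 0.0179
```

```bash
cat > tr.py <<'E'
from h import *
s=telemetry.get_obs();R=rot(s["orientation"])
g=s["tool_pos"]+R@[0,0,-.054]; print("grip c",g,"tip",g+R@[-.135,0,0],"fingertip z",(s["tool_pos"]+R@[-.0095,0,-.039])[2],"F",s["force"],"M",s["moment"],"t",s["clock"],s["orientation"],s["opening"])
E
python3 - <<'E'
import tr
from h import *
im=snapshot("scene"); cv2.imwrite("pics/s7.png",cv2.resize(im[170:290,240:400],None,fx=5,fy=5,interpolation=cv2.INTER_CUBIC))
E
```

```text
grip c [ 0.4513 -0.396   0.052 ] tip [ 0.4655 -0.2624  0.0391] fingertip z 0.036124416508109505 F [-1.0134 -0.3735 -0.8146] M [ 0.3829 -0.1009 -0.0235] t 23.2333 [179.9127  -5.4499 -96.058 ] 0.017918387969681364
```

View pics/s7.png

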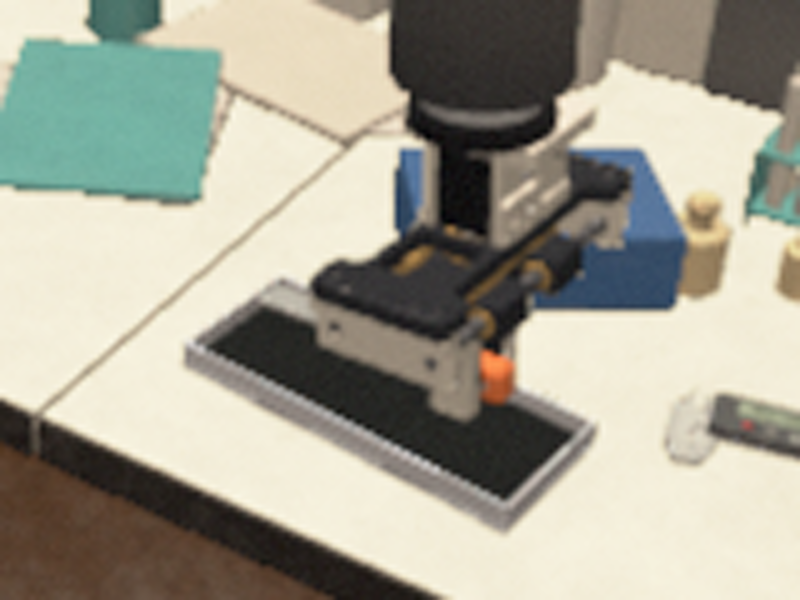

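Call:
step_arm(plan="1 -0.08 0 0.8 0 0 0;1 -0.08 0 0.8 0 0 0;1 -0.06 0 0.6 0 0 0;1 -0.03 0 0.3 0 0 0;1 0 0 0 0 0 0;1 0 0 0 0 0 0")

```text
clock: 23.78
tool_pos: [0.4509, -0.4024, -0.0269]
orientation: [179.9, -5.5, -96.2]
force: [0.4, 0.2, -1.8]
opening: 0.0175
```

```bash
python3 tr.py
```

```text
grip c [ 0.4515 -0.3973  0.0268] tip [ 0.4661 -0.2637  0.0139] fingertip z 0.010973660387842317 F [ 0.3686  0.1971 -1.7874] M [ 0.4093 -0.0942  0.0575] t 23.7833 [179.938   -5.4854 -96.2196] 0.01745864034209208
```

Call:
step_arm(plan="1 -0.01 0 0.12 0 0 0;1 -0.01 0 0.1 0 0 0;1 0 0 0 0 0 0")

```text
clock: 24.03
tool_pos: [0.4513, -0.4024, -0.0286]
orientation: [180.0, -5.5, -96.2]
force: [0.1, 0.9, -0.7]
opening: 0.0176
```

```bash
python3 tr.py
```

```text
grip c [ 0.4518 -0.3972  0.0251] tip [ 0.4664 -0.2636  0.0122] fingertip z 0.009267457996718721 F [ 0.0709  0.8704 -0.7459] M [ 0.3893 -0.0608 -0.0054] t 24.0333 [179.9952  -5.4999 -96.2092] 0.017602037037187806
```

Tip should touch at about 8 mm; I'll continue in small steps.

Call:
step_arm(plan="1 -0.01 0 0.1 0 0 0;1 0 0 0 0 0 0;1 0 0 0 0 0 0")

```text
clock: 24.28
tool_pos: [0.4513, -0.4023, -0.0296]
orientation: [180.0, -5.5, -96.2]
force: [0.0, 0.3, -1.1]
opening: 0.0176
```

Call:
step_arm(plan="1 -0.01 0 0.1 0 0 0;1 0 0 0 0 0 0;1 0 0 0 0 0 0")

```text
clock: 24.53
tool_pos: [0.4514, -0.4024, -0.03]
orientation: [-180.0, -5.5, -96.2]
force: [-1.6, 2.0, 6.4]
opening: 0.0178
```

```bash
python3 tr.py
```

```text
grip c [ 0.452  -0.3973  0.0238] tip [ 0.4664 -0.2637  0.0108] fingertip z 0.0079438755144417 F [-1.5675  1.9926  6.356 ] M [ 0.8577  0.4692 -0.0942] t 24.5333 [-179.9905   -5.5231  -96.1915] 0.017809768410041834
```

Call:
step_arm(plan="1 0 0 -0.03 0 0.5 0;1 0.03 0 0 0 0 0;1 0 0 0 0 0 0")

```text
clock: 24.78
tool_pos: [0.4514, -0.4027, -0.0298]
orientation: [-180.0, -6.0, -96.2]
force: [-0.4, -0.5, 6.3]
opening: 0.0174
```

```bash
python3 tr.py
```

```text
grip c [ 0.452  -0.3971  0.0239] tip [ 0.4665 -0.2636  0.0097] fingertip z 0.007940998566296528 F [-0.4082 -0.4683  6.2815] M [ 0.5128  0.4235 -0.0445] t 24.7833 [-179.9873   -6.0209  -96.1737] 0.017353126134151745
```

Call:
step_arm(plan="1.85 0 0 -0.02 0 0 0;1.9 0 0 0 0 0 0;2 0 0 0 0 0 0;2.2 0 0 0 0 0 0;2.4 0 0 0 0 0 0;2.6 0 0 0 0 0 0;2.6 0 0 0 0 0 0")

```text
clock: 25.37
tool_pos: [0.4519, -0.4028, -0.0298]
orientation: [-180.0, -6.0, -96.2]
force: [-0.4, -0.0, 5.5]
opening: 0.0254
```

Run:
```python
import tr
from h import *
im=snapshot("wrist"); cv2.imwrite("pics/w14.png",cv2.resize(im,None,fx=1.56,fy=1.56))
```

```text
grip c [ 0.4525 -0.3972  0.0239] tip [ 0.4669 -0.2637  0.0097] fingertip z 0.007984399170829083 F [-0.4311 -0.0168  5.4691] M [ 0.2585 -0.1865 -0.0045] t 25.3667 [-179.9525   -6.0201  -96.1923] 0.025404663335196653
```

View pics/w14.png

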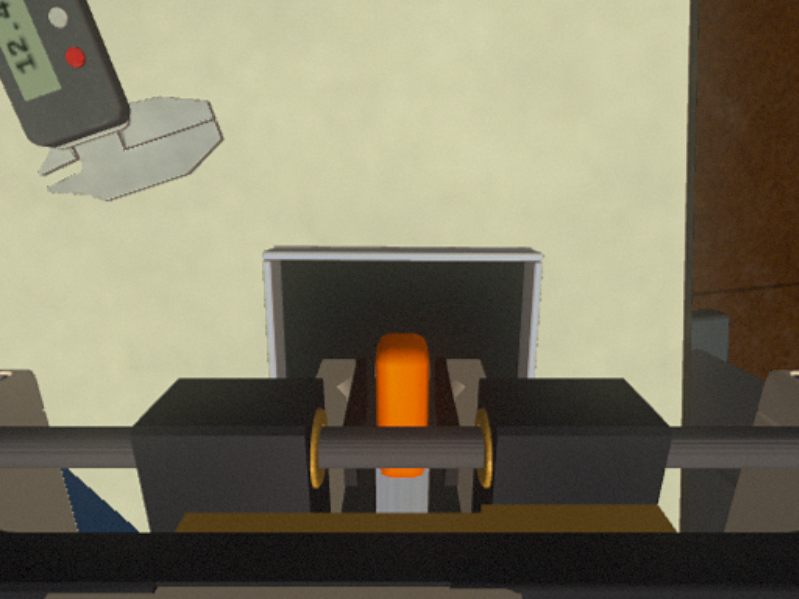

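Released; the grip is free between the jaws. I'll withdraw straight up along the fingers, then up and clear.

Call:
step_arm(plan="2.8 0.05 0 -0.5 0 0 0;2.8 0.1 0 -1 0 0 0;2.8 0.2 0 -2 0 0 0;2.8 0.3 0 -3 0 0 0;2.8 0.3 0 -3 0 0 0;2.8 0.3 0 -3 0 -3 0;2.8 0.1 0 -3 0 -3 0;2.8 0 0 0 0 0 0;2.8 0 0 0 0 0 0")

```text
clock: 26.17
tool_pos: [0.4526, -0.4025, 0.1283]
orientation: [-179.7, -0.1, -96.3]
force: [-0.2, -0.2, -0.9]
opening: 0.0282
```

Run:
```python
from h import *
to(.45,-.4,.1)
im=snapshot("wrist"); cv2.imwrite("pics/w15.png",cv2.resize(im,None,fx=1.56,fy=1.56))
im=snapshot("scene"); cv2.imwrite("pics/s8.png",cv2.resize(im[150:290,150:390],None,fx=3.3,fy=3.3,interpolation=cv2.INTER_CUBIC))
im=snapshot("top"); cv2.imwrite("pics/t3.png",cv2.resize(im[130:240,100:370],None,fx=2.9,fy=2.9,interpolation=cv2.INTER_CUBIC))
```

```text
pos [ 0.4526 -0.4025  0.1283] [-179.7395   -0.0613  -96.2839] shift cm [-0.2277  0.3004  2.8246] rot None F [-0.235  -0.1571 -0.9008] t 26.1667 j [-23.2018  16.5522 -13.4926  -0.0199 -59.6881  16.928 ] op 0.028234478767237822
```

View pics/w15.png

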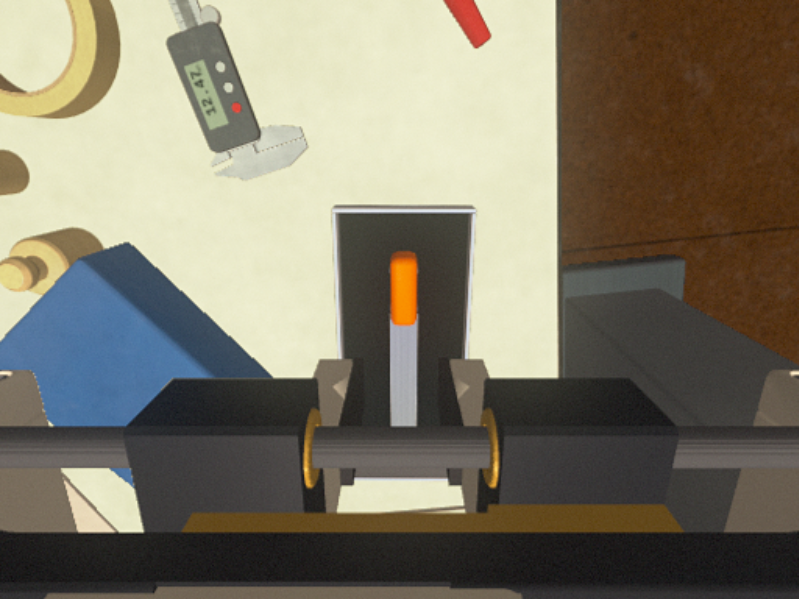

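View pics/s8.png

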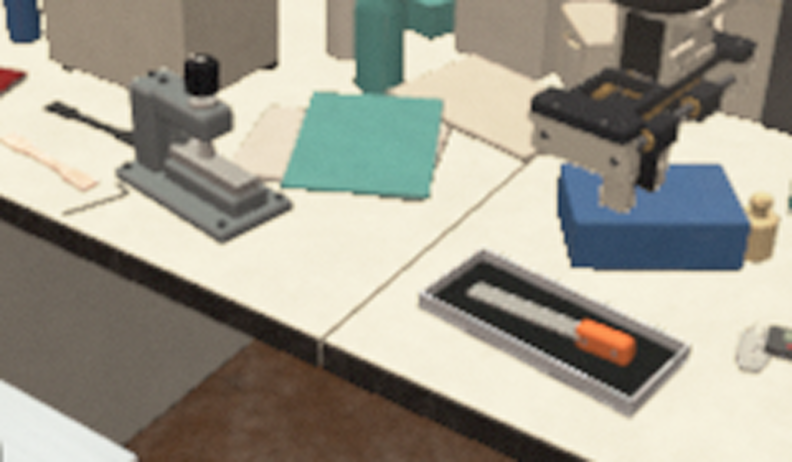

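View pics/t3.png

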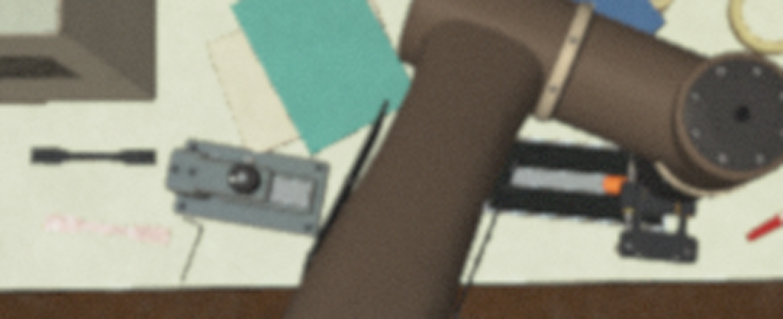

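The wrist view shows the blade flat and centred in the tray, with the grip at (404,288) and the strip at (403,375). The scene view shows the whole blade inside the rim, and the specimens and caliper where they were. Handing in.

```bash
python3 -c "
from plant import workorder,telemetry
print(workorder.close_job(), telemetry.get_obs()['clock'])"
```

```text
the job is handed in; nothing more can be done
the job is handed in; nothing more can be done
```

The job is handed in: the gauge is set so the blade just drags, and the blade lies in the rubber-lined tray. The robot's clock read 26.2 s at the last move, against the 72 s limit. Handing in gives no verdict.

- **Setting the screw:** I gripped the loose blade, lifted it until it touched the foot, and felt a gap of about 1.7 mm. I then turned the screw about 154° clockwise in one grip and let go.
- **Drag:** A test pull slid the blade steadily at about 6.2–6.9 N, with one reading at 7.5 N. I take that as a foot load of about 5 N, close to the middle of the range (6 N drag, 4.5 N load). Tilting the tool slightly did not change the drag noticeably. I did not touch the screw again.
- **Drawing out and laying down:** I drew the blade straight out against about 6.3 N. I laid it tilted in the tray with its tip end lowest, then released it; I estimate it settled the last 1–3 mm. The fingertips pressed on the liner with about 6 N.
- **Last checks:** The pictures show the blade fully inside the tray, and the specimens and caliper look unmoved by eye. The gripper is clear of everything, at near-zero force.

**One disagreement:** The fingers really end about 37–41 mm short of the reported TCP. My first close on the grip therefore shut above it without touching anything. I used a 39 mm correction from then on.

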